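# Clamp an ignition coil in the ratchet vise

## Robot

A 6-joint arm with a two-finger parallel gripper is mounted at the origin on the work surface. World frame = base frame: x ahead of the robot, y to its left, z up, the work surface at z = 0. Lengths are in m, angles in degrees, forces in N, time in s.
With the tool pointing down it reaches from about 0.3 to 0.775 m from the base axis. Payload 14.6 kg.
Tool frame: the origin (TCP) lies midway between the tips of the shut fingers; the grasp point (between the pads) lies grip_depth behind it (grip_depth is the distance from the TCP to the grasp point, in m); z points along the fingers, y is the line along which they close (so a half turn about z gives the same grasp; the last joint's range is limited). The gripper opens to 94 mm and grips with 3 to 60 N. Pads are 16 mm wide; open, the fingers measure 119 mm over their backs; the gripper's body (75 mm by 177 mm) begins 78 mm behind the grasp point.
Start: joints at [73.476, 17.183, 87.147, -0, 75.671, -3.816], TCP at [0.121, 0.537, 0.205] pointing down, gripper open.
Joint ranges: [-173.82, 173.82], [-45.26, 126.66], [13.44, 144.39], [-59.66, 239.66], [0, 175.72], [-146.38, 146.38]. Speed limits (degrees/s): [127.2, 127.2, 147.25, 180, 180, 180].

## Interface

Orientations are given as a 3x3 rotation matrix whose columns are the frame's x, y, z axes.
In Python, from bench import * gives the robot as it stands. The module is installed in compiled form; this text tells all that it offers.
- The arm moves only by the shell command python3 -m handwheel 'ROWS'. ROWS is JSON, a list of rows, each a list of 5 numbers: the closure, from 0 (fully open) to 1 (shut), then the shift along the tool's x, y, z in m, then the turn about the tool's z in rad. A call has 1 to 10 rows; each row is the pose to reach, as a shift and turn from the pose commanded when the call began, along the tool's axes at that moment; what a row does not reach only later rows make up. A row lasts 1/12 s, in which the tool goes at most 41.7 mm and 7.16 degrees, less where a joint would pass 70% of its speed; a pose out of reach is approached as far as the arm can. A call with a gripper value outside its range is refused whole. The fingers move at their own pace and stop on an object; the grip force is fixed at half the most. Time passes only in rows, so rows that repeat a pose let the fingers close. It gives the time, the measured TCP pose, the force, the opening and the grip force at its end, in the units of the state.
- get_state(): the state, without advancing time (a new reading comes with each control period).
- get_image(name): name is "side" or "top"; returns the picture (384x512x3 uint8, red, green, blue); there is no depth.
- get_calibration(name): a dict with "vertical_fov" (degrees; the focal length in pixels is half the picture's height over the tangent of half this angle, whatever the lens; pixels are square), "cx", "cy" (the principal point, pixels), "dist_coeffs" ([k1, k2, p1, p2, k3] as OpenCV has them; the pictures are not rectified), "pose" (4x4, takes a point from camera to world coordinates). Camera axes: x right, y up, looking along -z (the intrinsics and any distortion apply to the point x, -y, -z); pixel columns grow to the right and rows downward; lengths in m; the calibration is good to about 2 mm. A picture is of the moment at which its call begins. get_calibration takes no time and is no camera call.
- finish_job(): hands the job in; it is judged then, once.
The state is a dict: "time": time; "qpos": joint angles; "dq": joint speeds; "joint_torque": joint torques, N m; "position": TCP position; "orientation": TCP orientation; "contact_force": force on the tool from outside, world axes, zero at the start; "moment": the same for the moment, N m; "finger_gap": finger opening in m; "grasp_force": force on a finger pad.
Only numpy, scipy, OpenCV 4.12 (cv2) and the standard library are available. Lean on these libraries where they do the work, as an engineer would, in place of code of your own. Each camera call takes 0.05 s, during which the arm holds its last target. There are 200 camera calls.

## Task

Clamp the black ignition coil that lies between the jaws of the green ratchet vise: first flip the small red lever on the ratchet head over to the tightening (clockwise) side, then swing the blue-gripped handle clockwise, ratcheting back and forth as often as it takes, until the jaw holds the coil firmly (13 N of pull at the blue grip is right; by 16 N the housing cracks). Move the jaw only with the handle, do not touch the coil, be gentle with the little lever, leave the spare coils and the screwdriver where they are, and let go at the end.

Things in the scene. Friction and masses are not known exactly. Their poses are not given: they have to be found in the camera images.
- vise: Green vise bolted to the bench, yaw up to +-0.35 rad. Origin: on the bench under the vertical drive shaft; own +y runs from the shaft to the jaws, the handle points about along -y. Base plate x +-50, y -45 to +190 mm, 12 mm thick; drive housing 66 x 70 mm, 42 mm high. A rack moves the jaw 10 mm towards +y for each radian that the shaft turns clockwise (seen from above).
- head (a point): Centre of the top of the round steel ratchet head (60 mm across, 18 mm thick, top 62 mm above the bench), on the shaft's vertical axis about which the handle swings. Outward from here the handle is a neck 30 mm wide up to 60 mm, a bar 14 mm wide up to 105 mm, then the blue grip up to 185 mm.
- grip (a point): Underside centre of the blue handle grip, 44 mm up, 145 mm from the shaft axis; the grip is 80 long x 22 wide x 18 mm high, clear below and beside. Sideways force here while moving slowly: 2.5-4.5 N slipping back, 7-10 N driving the jaw freely; once the coil is pinched it climbs within some 20 mm of travel: 11 N barely tight, 13 N firm, 16 N cracks the housing. The clamp stays tight when let go.
- handle (a joint): Swing of the handle, rad: 0 = handle along the vise's -y, positive = clockwise seen from above (tightening direction); stops at -0.55 and +0.55. Starts between -0.3 and 0.3. It stays where it is left (friction 0.35 N m).
- lever (a joint): Red reversing lever, rad, on a vertical pivot 34 mm from the shaft axis along the handle. 0 = in line with the handle, pointing outward; positive = clockwise from above; stops +-0.45. Starts near -0.42 (loosening; slips clockwise). Beyond +0.3: tightening; the handle drives clockwise, slips back, catches every 0.45 rad. 3 to 6 N near its end flips it; it stays put; over 20 N breaks it.
- fin: The red lever's upright fin, 28 long (own x, outward from its pivot) x 6 thick x 22 mm high, 64 to 86 mm above the bench. Origin: 16 mm from the pivot, 62 mm above the bench, below the fin's middle. Nothing stands beside it above 62 mm; push it sideways.
- jaw: Moving steel jaw, 60 wide x 21 x 46 mm, top 59 mm above the bench. Its origin lies 83 mm behind its clamping face, at bench height: at the start over the vise's origin; it moves along the vise's +y to close.
- anvil: Fixed steel jaw opposite, 70 wide x 20 thick x 48 mm high, standing on the base plate; origin: centre of its underside; its clamping face is 10 mm from there towards the moving jaw.
- coil: The ignition coil to clamp, loose on the base plate between the jaws: black plastic body 56 (own x) x 36 (own y, the clamped width) x 32 mm high with a plug on top (to 45 mm), two rubber stalks pointing +x, 200 to 420 g. Origin: centre of the body's underside. It has 4 to 8 mm of total play between the open jaws.
- spare_a: Spare ignition coil, same shape, loose on the bench to the right of the handle's end: leave it.
- spare_b: Another spare coil, loose on the bench to the left of the vise: leave it.
- screwdriver: Green-handled screwdriver, 200 mm long, 26 mm thick, lying on the bench left of the vise: leave it.
Not all that is in view belongs to the job. What is shaped like the coil but yellow is not meant.

How it is judged:
By the outcome, as a careful person would: the job done as asked, in the order asked, and still so for the second after the job is handed in, with the robot touching nothing.
It also fails if it takes over 72 s, if anything falls off the work surface, if the arm or the gripper's body presses on something with over 40 N, if the wrist force passes 120 N, or if a joint passes its speed limit or range.

## Working session

There is one attempt and no reset: what is moved stays moved. The work goes in short steps, Python scripts to look and compute and a shell command to move; the robot and the scene stay as the last step left them, time stands still between calls to the robot, and variables do not carry over. Pictures are saved under pics/ and viewed, at most 10 in all, crops included, and the job is handed in when it is done.

```bash
mkdir -p pics; cat > h.py <<'E'
from bench import *
import numpy as np, cv2
def cal(n):
    c=get_calibration(n); f=192/np.tan(np.radians(c["vertical_fov"])/2)
    K=np.array([[f,0,c["cx"]],[0,f,c["cy"]],[0,0,1]]); return K,np.array(c["dist_coeffs"],float),np.array(c["pose"])
def ray(n,uv):
    K,d,T=cal(n); p=cv2.undistortPoints(np.array(uv,float).reshape(-1,1,2),K,d).reshape(-1,2)
    v=np.c_[p[:,0],-p[:,1],-np.ones(len(p))]@T[:3,:3].T
    return T[:3,3],v
def onz(n,uv,z):
    o,v=ray(n,uv); return o+v*((z-o[2])/v[:,2])[:,None]
def proj(n,P):
    K,d,T=cal(n); q=(np.atleast_2d(P)-T[:3,3])@T[:3,:3]
    return cv2.projectPoints(q*[1,-1,-1],np.zeros(3),np.zeros(3),K,d)[0].reshape(-1,2)
def snap(n,name):
    im=get_image(n); cv2.imwrite(f"pics/{name}.png",im[:,:,::-1]); return im
E
python3 - <<'E'
from h import *
a=snap("top","t0");b=snap("side","s0")
for n in("top","side"):
    K,d,T=cal(n);print(n,K[0,0],d,T.round(3).tolist())
s=get_state();print(s)
E
```

```text
top 359.2118872182661 [-0.05553633  0.          0.          0.          0.        ] [[-0.013, 0.993, -0.115, 0.437], [-1.0, -0.013, 0.007, 0.023], [0.005, 0.115, 0.993, 1.216], [0.0, 0.0, 0.0, 1.0]]
side 364.68379119278774 [-0.01044525  0.          0.          0.          0.        ] [[-0.996, 0.075, -0.047, 0.51], [-0.086, -0.696, 0.713, 0.671], [0.021, 0.714, 0.7, 0.751], [0.0, 0.0, 0.0, 1.0]]
{'time': 0.1, 'qpos': array([ 7.34764109e+01,  1.72117960e+01,  8.71754780e+01, -1.73533188e-03,
        7.56713858e+01, -3.81660508e+00]), 'dq': array([ 0.04067546, -0.02224279, -0.01084458,  0.09424606, -0.03471546,
       -0.02030626]), 'joint_torque': array([ 1.83366465e-03, -5.32642508e+01, -3.53283942e+01,  7.09458673e-02,
        2.34556018e-02, -6.42832561e-05]), 'position': array([0.12093189, 0.53630234, 0.20495863]), 'orientation': array([[-9.75509386e-01,  2.19957654e-01, -2.63047695e-04],
       [ 2.19957807e-01,  9.75508884e-01, -9.89872208e-04],
       [ 3.88753950e-05, -1.02348902e-03, -9.99999475e-01]]), 'contact_force': array([ 0.95661638, -0.33399455,  0.09491531]), 'moment': array([ 0.00762282,  0.0115645 , -0.0239968 ]), 'grasp_force': 0.0, 'finger_gap': 0.09415719819696897}
```

View pics/t0.png

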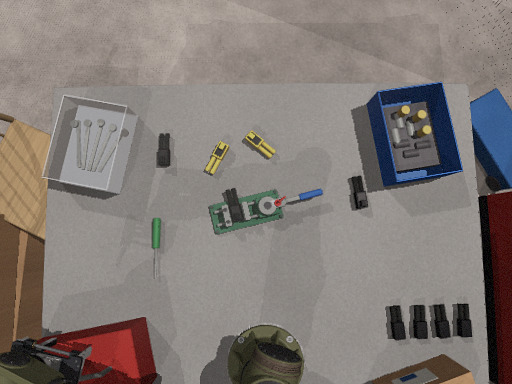

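View pics/s0.png

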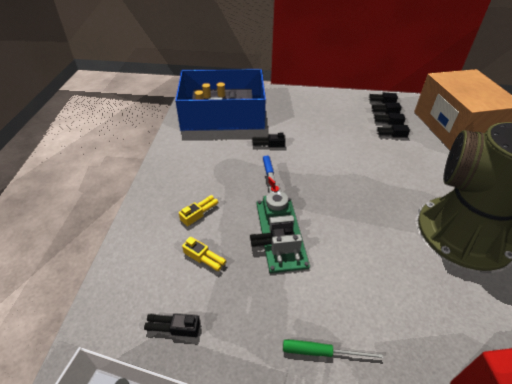

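The top view shows the vise at about (245,212): head (267,205), red lever (280,203), blue grip (311,195), black coil between the jaws (232,203). Lookalikes: the black spares at (164,150) and (360,192), four black coils at (395–465,322), and the yellow ones at (217,157) and (260,144). I choose the one between the green vise's jaws and check it in a crop.

```bash
python3 - <<'E'
from h import *
a=cv2.imread("pics/t0.png");b=cv2.imread("pics/s0.png")
A=cv2.resize(a[175:245,200:340],None,fx=5,fy=5,interpolation=cv2.INTER_CUBIC)
cv2.imwrite("pics/c0.png",A)
def mask(im,kind,roi):
    h=cv2.cvtColor(im,cv2.COLOR_BGR2HSV); H,S,V=h[...,0],h[...,1],h[...,2]
    m={'blue':(H>100)&(H<125)&(S>120)&(V>60),'red':((H<8)|(H>172))&(S>130)&(V>70),'green':(H>55)&(H<95)&(S>80)}[kind]
    r=np.zeros(m.shape,bool);r[roi[1]:roi[3],roi[0]:roi[2]]=1
    v,u=np.nonzero(m&r);return np.c_[u,v].astype(float)
for n,im,roi in(("top",a,(200,175,340,245)),("side",b,(230,145,320,280))):
    for k in('blue','red','green'):
        p=mask(im,k,roi)
        c=cv2.minAreaRect(p.astype(np.float32))
        print(n,k,len(p),p.mean(0).round(2),c)
    
p=mask(a,'blue',(200,175,340,245));q=mask(a,'red',(200,175,340,245));g=mask(a,'green',(200,175,340,245))
P=onz("top",p,.062);print("grip",P.mean(0)); 
def ax(P):
    w,v=np.linalg.eigh(np.cov(P[:,:2].T));d=v[:,1];return d if d[1]<0 else -d
print("gripdir",ax(P));Q=onz("top",q,.08);print("red",Q.mean(0),ax(Q))
G=onz("top",g,.012);r=cv2.minAreaRect((G[:,:2]*1000).astype(np.float32));print("base",r,cv2.boxPoints(r))
# triangulate blue
def tri(u1,u2):
    o1,v1=ray("top",u1);o2,v2=ray("side",u2);v1,v2=v1[0],v2[0]
    s=np.linalg.lstsq(np.c_[v1,-v2],o2-o1,rcond=None)[0];return o1+s[0]*v1,o2+s[1]*v2
print("tri",tri(p.mean(0),mask(b,'blue',(230,145,320,280)).mean(0)))
print("trired",tri(q.mean(0),mask(b,'red',(230,145,320,280)).mean(0)))
gray=cv2.cvtColor(A,cv2.COLOR_BGR2GRAY)
print(cv2.HoughCircles(gray,cv2.HOUGH_GRADIENT,1.5,50,param1=100,param2=25,minRadius=35,maxRadius=65))
E
```

```text
top blue 134 [310.23 194.07] ((310.3921203613281, 194.09544372558594), (5.926240921020508, 22.609895706176758), 75.0685806274414)
top red 41 [278.59 201.27] ((279.5000305175781, 200.00003051757812), (4.949747085571289, 12.020814895629883), 45.0)
top green 334 [251.65 211.6 ] ((245.35296630859375, 211.41177368164062), (28.61920166015625, 68.3950424194336), 75.96376037597656)
side blue 114 [267.35 164.04] ((267.5000305175781, 164.0), (17.220029830932617, 6.790997505187988), 75.96376037597656)
side red 86 [272.55 184.5 ] ((271.8846130371094, 184.076904296875), (16.086305618286133, 6.933752536773682), 56.3099365234375)
side green 1226 [280.52 239.75] ((281.4276428222656, 232.9525909423828), (79.05266571044922, 39.44475173950195), 78.2317123413086)
grip [ 0.5461675  -0.15294528  0.062     ]
gripdir [ 0.25611734 -0.9666457 ]
red [ 0.52287902 -0.0489416   0.08      ] [ 0.65846276 -0.75261331]
base ((495.6980285644531, 58.382171630859375), (95.89225769042969, 228.94381713867188), 13.360366821289062) [[422.5979   158.67686 ]
 [475.5011   -64.070816]
 [568.79816  -41.91252 ]
 [515.89496  180.83516 ]]
tri (array([ 0.54687902, -0.15407873,  0.05440269]), array([ 0.5474488 , -0.15410098,  0.05445998]))
trired (array([ 0.52351956, -0.04947428,  0.07145524]), array([ 0.52617186, -0.04961056,  0.07166434]))
[[[336.75 153.75  44.  ]
  [108.75 234.75  50.9 ]
  [173.25 201.75  49.25]
  [102.75 183.75  55.7 ]
  [252.75 168.75  35.9 ]]]
```

View pics/c0.png

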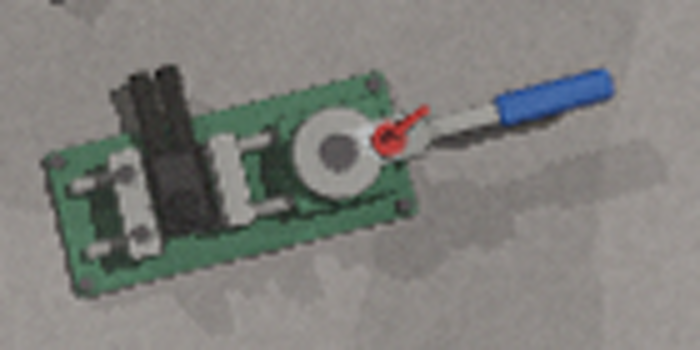

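```bash
cat >> h.py <<'E'
def togo(P,yaw_y=None):
    "shift in tool axes, and turn about tool z so that tool y has world heading yaw_y (deg, mod 180)"
    s=get_state();R=s["orientation"];d=R.T@(np.array(P)-s["position"])
    t=0
    if yaw_y is not None:
        c=np.degrees(np.arctan2(R[1,1],R[0,1]));t=-((yaw_y-c+90)%180-90)
    print("shift",d.round(4),"turn",round(np.radians(t),3))
E
python3 - <<'E'
from h import *
hc=onz("top",[[200+337.5/5-.5,175+154/5-.5]],.062)[0];print("head",hc)
b=np.array([.4957,.0584]);yaw=np.radians(13.36);vy=np.array([-np.sin(yaw),np.cos(yaw)])
ob=b-.0725*vy;print("base origin",ob)
O=(ob+hc[:2])/2;g=np.array([.547,-.1535]);h=g-O;print(O,np.linalg.norm(h),"handle ang",np.arctan2(h[1],h[0])-np.arctan2(-vy[1],-vy[0]))
r=h/np.linalg.norm(h);cw=np.array([r[1],-r[0]]);print("r",r,"cw",cw,"heading",np.degrees(np.arctan2(-cw[1],-cw[0])))
C=O+.064*r-.005*cw;print("lever start",C);togo([*C,.14],np.degrees(np.arctan2(-cw[1],-cw[0])))
E
```

```text
head [ 0.51173299 -0.01253914  0.062     ]
base origin [ 0.51245248 -0.01213796]
[ 0.51209274 -0.01233855] 0.14541345263604957 handle ang 0.009246790532204896
r [ 0.24005526 -0.97075922] cw [-0.97075922 -0.24005526] heading 13.889802071536863
lever start [ 0.53231007 -0.07326686]
shift [-0.5354 -0.5041  0.0655] turn 1.107
```

```bash
python3 -m handwheel '[[0.57,-0.535,-0.504,0.03,1.107],[0.57,-0.535,-0.504,0.03,1.107],[0.57,-0.535,-0.504,0.03,1.107],[0.57,-0.535,-0.504,0.03,1.107],[0.57,-0.535,-0.504,0.03,1.107],[0.57,-0.535,-0.504,0.03,1.107],[0.57,-0.535,-0.504,0.03,1.107],[0.57,-0.535,-0.504,0.03,1.107],[0.57,-0.535,-0.504,0.03,1.107],[0.57,-0.535,-0.504,0.03,1.107]]'; python3 -c "
from h import *
togo([.5323,-.0733,.14],13.9);print(get_state()['qpos'])"
```

```text
time: 0.93
position: [0.3543, 0.1894, 0.1884]
orientation: [[-0.233, 0.973, 0.0], [0.973, 0.233, 0.0], [0.0, 0.0, -1.0]]
contact_force: [0.1, -0.0, -0.2]
finger_gap: 0.0407
grasp_force: 0.0
shift [-0.297   0.1119  0.0485] turn -0.008
[ 2.29059460e+01 -1.20337563e+00  1.10463800e+02  4.41033980e-04
  7.07257640e+01  9.44037398e+00]
```

```bash
python3 -m handwheel '[[0.57,-0.297,0.112,0.048,0],[0.57,-0.297,0.112,0.048,0],[0.57,-0.297,0.112,0.048,0],[0.57,-0.297,0.112,0.048,0],[0.57,-0.297,0.112,0.048,0],[0.57,-0.297,0.112,0.048,0],[0.57,-0.297,0.112,0.048,0],[0.57,-0.297,0.112,0.048,0],[0.57,-0.297,0.112,0.048,0],[0.57,-0.297,0.112,0.048,0]]'; python3 -c "
from h import *
togo([.5323,-.0733,.07],13.9)
im=snap('side','s1');cv2.imwrite('pics/c1.png',cv2.resize(im[140:280,200:340,::-1],None,fx=4,fy=4))"
```

```text
time: 1.77
position: [0.5336, -0.0711, 0.1394]
orientation: [[-0.238, 0.971, -0.002], [0.971, 0.238, 0.0], [0.001, -0.002, -1.0]]
contact_force: [-0.3, 0.8, -0.0]
finger_gap: 0.0405
grasp_force: 0.0
shift [-0.0019 -0.0016  0.0694] turn -0.003
```

View pics/c1.png

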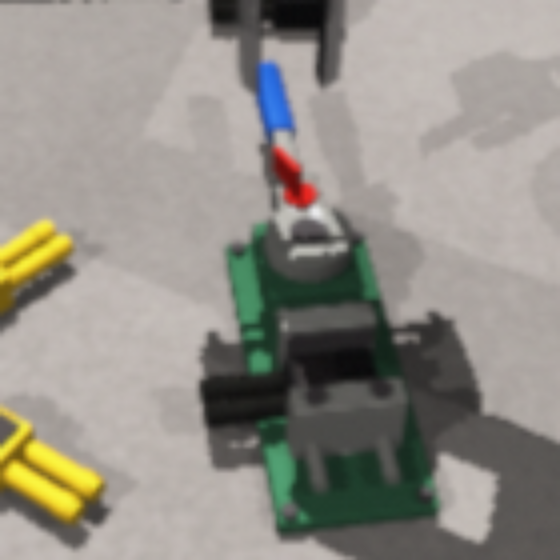

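The side crop shows both fingertips at (250,70) and (325,70), above and either side of the red fin (288,165). The coil is at (250,385), between the jaws. Next I lower so the fingers straddle the fin.

```bash
python3 -m handwheel '[[0.57,-0.002,-0.001,0.03,0],[0.57,-0.002,-0.001,0.05,0],[0.57,-0.002,-0.001,0.069,0],[0.57,-0.002,-0.001,0.069,0],[0.57,-0.002,-0.001,0.069,0]]'; python3 -m handwheel '[[0.57,0,-0.003,0,0],[0.57,0,-0.006,0,0],[0.57,0,-0.009,0,0],[0.57,0,-0.012,0,0],[0.57,0,-0.014,0,0],[0.57,0,-0.014,0,0]]'; python3 -m handwheel '[[0.57,0,-0.002,0,0],[0.57,0,-0.004,0,0],[0.57,0,-0.006,0,0],[0.57,0,-0.008,0,0],[0.57,0,-0.008,0,0]]'|grep -E "time|pos|force"
```

```text
time: 2.23
position: [0.5328, -0.0713, 0.0717]
orientation: [[-0.241, 0.971, -0.001], [0.971, 0.241, 0.0], [0.0, -0.001, -1.0]]
contact_force: [-0.2, 0.1, 0.3]
finger_gap: 0.0406
grasp_force: 0.0
time: 2.73
position: [0.5197, -0.0759, 0.072]
orientation: [[-0.239, 0.971, 0.001], [0.971, 0.239, -0.0], [-0.001, 0.001, -1.0]]
contact_force: [1.0, 1.0, 1.2]
finger_gap: 0.0409
grasp_force: 0.5
time: 3.15
position: [0.5114, -0.0776, 0.0713]
contact_force: [0.5, 0.1, -1.0]
grasp_force: 0.1
```

```bash
python3 -m handwheel '[[0.57,0,-0.001,0,0],[0.57,0,-0.002,0,0],[0.57,0,-0.003,0,0],[0.57,0,-0.004,0,0],[0.57,0,-0.005,0,0],[0.57,0,-0.006,0,0]]'|grep -E "time|pos|force";python3 -m handwheel '[[0.57,0,-0.001,0,0],[0.57,0,-0.002,0,0],[0.57,0,-0.002,0,0]]'|grep -E "time|pos|force"; python3 -c "
from h import *
im=snap('side','s2');cv2.imwrite('pics/c2.png',cv2.resize(im[140:220,230:330,::-1],None,fx=6,fy=6))"
```

```text
time: 3.65
position: [0.506, -0.0791, 0.0714]
contact_force: [3.8, -1.8, 0.1]
grasp_force: 1.4
time: 3.9
position: [0.5039, -0.0795, 0.0714]
contact_force: [2.1, -1.0, 0.0]
grasp_force: 0.9
```

View pics/c2.png

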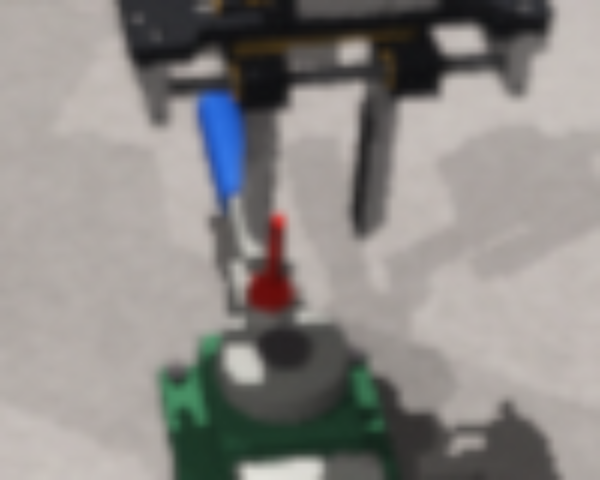

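The crop shows the fin (275,240) swung to the other side of the handle (225,150), with the left finger against it. I push a few mm further while watching the force.

```bash
for i in 1 ; do python3 -m handwheel '[[0.57,0,-0.001,0,0],[0.57,0,-0.0015,0,0],[0.57,0,-0.0015,0,0]]'|grep -E "time|pos|force";python3 -m handwheel '[[0.57,0,-0.0005,0,0],[0.57,0,-0.001,0,0],[0.57,0,-0.001,0,0]]'|grep -E "time|pos|force"; done
```

```text
time: 4.2
position: [0.5025, -0.0797, 0.0714]
contact_force: [2.4, 0.8, -1.1]
grasp_force: 1.0
time: 4.45
position: [0.5016, -0.08, 0.0714]
contact_force: [2.7, 2.5, -0.8]
grasp_force: 1.1
```

```bash
python3 -m handwheel '[[0.57,0,-0.0005,0,0],[0.57,0,-0.001,0,0],[0.57,0,-0.001,0,0]]'|grep -E "time|pos|force"; python3 -m handwheel '[[0.57,0,0.006,0,0],[0.57,0,0.012,0,0],[0.57,0,0.012,-0.02,0],[0.57,0,0.012,-0.06,0],[0.57,0,0.012,-0.06,0]]'|grep -E "time|pos|force"
python3 - <<'E'
from h import *
O=np.array([.5121,-.01234])
im=snap("top","t3")[:,:,::-1]
h=cv2.cvtColor(im,cv2.COLOR_BGR2HSV);H,S,V=h[...,0],h[...,1],h[...,2]
def pts(m):
    r=np.zeros(m.shape,bool);r[175:245,265:340]=1;v,u=np.nonzero(m&r);return np.c_[u,v].astype(float)
p=pts((H>100)&(H<125)&(S>120)&(V>60));q=pts(((H<8)|(H>172))&(S>130)&(V>70))
print(len(p),len(q), len(p) and onz("top",p,.06).mean(0), len(q) and onz("top",q,.08).mean(0))
cv2.imwrite("pics/c3.png",cv2.resize(im[175:245,200:340],None,fx=5,fy=5,interpolation=cv2.INTER_CUBIC))
cv2.imwrite("pics/c3s.png",1*im) if 0 else None
b=snap("side","s3")[:,:,::-1];h=cv2.cvtColor(b,cv2.COLOR_BGR2HSV);H,S,V=h[...,0],h[...,1],h[...,2]
def fit(m):
    r=np.zeros(m.shape,bool);r[145:200,240:310]=1;v,u=np.nonzero(m&r);return np.c_[u,v].astype(np.float32)
for k,m,z in(("blue",(H>100)&(H<125)&(S>120)&(V>60),.056),("red",((H<8)|(H>172))&(S>130)&(V>60),.07)):
    p=fit(m);print(k,len(p),p.mean(0),onz("side",p,z).mean(0), cv2.fitLine(p,2,0,.01,.01).ravel())
E
```

```text
time: 4.7
position: [0.5007, -0.0804, 0.0715]
contact_force: [3.4, 1.1, -0.1]
grasp_force: 1.1
time: 5.12
position: [0.5151, -0.0779, 0.1373]
contact_force: [0.2, -1.0, 1.3]
grasp_force: 0.0
0 0 0 0
blue 100 [267.21 164.78] [ 0.54760191 -0.14912037  0.056     ] [  0.34176463   0.9397856  267.21       164.78      ]
red 59 [275.22034 185.47458] [ 0.51873289 -0.04851696  0.07      ] [ 1.9462827e-01 -9.8087710e-01  2.7522034e+02  1.8547458e+02]
```

View pics/c3.png

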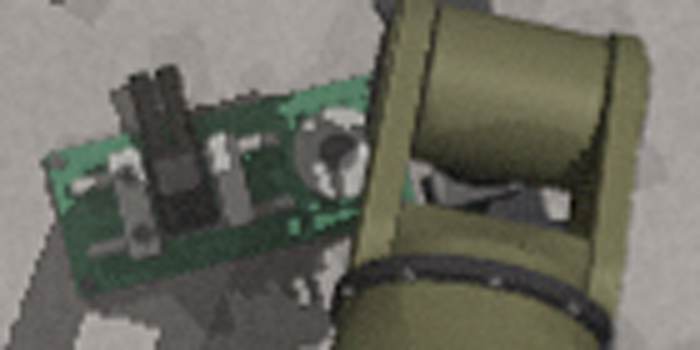

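The arm blocks the top view of the lever (around (400,130) in the crop). The coil is undisturbed at (180,170). I get the lever angle from the side view instead.

```bash
python3 - <<'E'
from h import *
O=np.array([.5121,-.01234]);r=np.array([.24,-.971]);b=cv2.imread("pics/s3.png")
h=cv2.cvtColor(b,cv2.COLOR_BGR2HSV);H,S,V=h[...,0],h[...,1],h[...,2]
m=((H<8)|(H>172))&(S>130)&(V>50);m[:145]=0;m[205:]=0;m[:,:250]=0;m[:,300:]=0
v,u=np.nonzero(m);
for y in range(v.min(),v.max()+1):print(y,u[v==y].min(),u[v==y].max(),end='; ')
piv=O+.034*r
for a in(-.42,0,.2,.3,.4,.45):
    c,s=np.cos(-a),np.sin(-a);d=np.array([c*r[0]-s*r[1],s*r[0]+c*r[1]])
    print(a,proj("side",np.array([[*(piv+.03*d),.086],[*(piv+.002*d),.086],[*piv,.062]])).round(1).tolist())
E
```

```text
176 277 277; 177 277 278; 178 276 277; 179 276 277; 180 275 277; 181 275 277; 182 275 277; 183 275 276; 184 275 276; 185 274 276; 186 272 277; 187 272 277; 188 272 278; 189 272 278; 190 272 277; 191 273 276; -0.42 [[268.6, 175.5], [274.5, 181.4], [274.5, 188.3]]
0 [[272.9, 174.4], [274.7, 181.4], [274.5, 188.3]]
0.2 [[275.1, 174.4], [274.9, 181.3], [274.5, 188.3]]
0.3 [[276.2, 174.5], [275.0, 181.4], [274.5, 188.3]]
0.4 [[277.2, 174.6], [275.0, 181.4], [274.5, 188.3]]
0.45 [[277.8, 174.7], [275.1, 181.4], [274.5, 188.3]]
```

```bash
python3 -c "
from h import *
togo([.5469,-.1531,.042],13.9)"
```

```text
shift [-0.0813  0.0144  0.0906] turn -0.0
```

```bash
python3 -m handwheel '[[0.57,-0.04,0.010,0,0],[0.57,-0.081,0.0145,0,0],[0.57,-0.081,0.0145,0.02,0],[0.57,-0.081,0.0145,0.05,0],[0.57,-0.081,0.0145,0.09,0],[0.57,-0.081,0.0145,0.09,0],[0.57,-0.081,0.0145,0.09,0]]'; python3 -m handwheel '[[0.57,0,-0.003,0,0],[0.57,0,-0.006,0,0],[0.57,0,-0.008,0,0],[0.57,0,-0.008,0,0]]'|grep -E "time|pos|force"; python3 -c "
from h import *
im=snap('side','s4');cv2.imwrite('pics/c4.png',cv2.resize(im[130:230,220:340,::-1],None,fx=5,fy=5))"
```

```text
time: 5.8
position: [0.5446, -0.1522, 0.0397]
orientation: [[-0.24, 0.971, -0.005], [0.971, 0.24, 0.002], [0.003, -0.004, -1.0]]
contact_force: [0.4, 0.1, 0.5]
finger_gap: 0.0404
grasp_force: 0.0
time: 6.13
position: [0.5383, -0.1548, 0.0429]
contact_force: [1.2, 0.3, 0.1]
grasp_force: 0.0
```

View pics/c4.png

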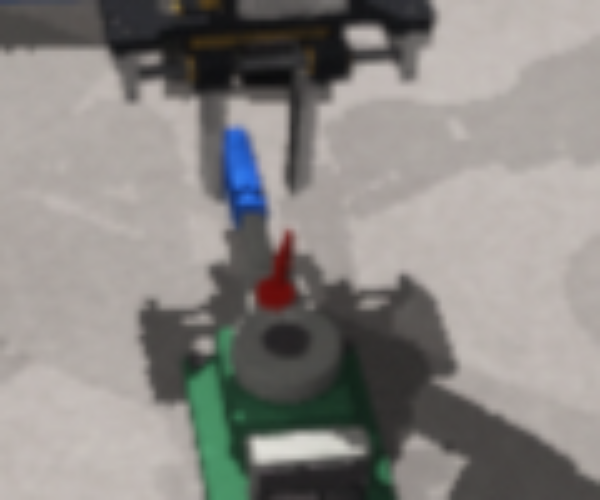

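The fingers straddle the blue grip (240,170), with the left finger at (215,150) about to touch. The lever (285,260) points to the tightening side. Next I drive slowly clockwise.

```bash
python3 -m handwheel '[[0.57,0.0002,-0.0029,0,0.02],[0.57,0.0005,-0.0058,0,0.04],[0.57,0.0008,-0.0087,0,0.06],[0.57,0.0012,-0.0116,0,0.08],[0.57,0.0016,-0.0144,0,0.10]]'|grep -E "time|pos|force"; python3 -m handwheel '[[0.57,0.0002,-0.0029,0,0.02],[0.57,0.0005,-0.0058,0,0.04],[0.57,0.0008,-0.0087,0,0.06],[0.57,0.0012,-0.0116,0,0.08],[0.57,0.0016,-0.0144,0,0.10]]'|grep -E "time|pos|force"
```

```text
time: 6.6
position: [0.5235, -0.1565, 0.0416]
contact_force: [2.8, 0.6, 2.4]
grasp_force: 1.2
time: 7.02
position: [0.5089, -0.1569, 0.0415]
contact_force: [3.2, 0.3, 1.2]
grasp_force: 1.2
```

```bash
cat > st.py <<'E'
from h import *
O=np.array([.5121,-.01234]);s=get_state();R=s["orientation"];p=s["position"]
y=R[:2,1];f=s["contact_force"][:2]@y
c=p[:2]+y*(s["finger_gap"]/2-.011)   # grip centre if +y finger pushes
c2=p[:2]-y*(s["finger_gap"]/2-.011)
A=np.radians(-90+13.36)
ang=lambda c:A-np.arctan2(*(c-O)[::-1])
print("t %.2f F_tan %.1f |F|xy %.1f grasp %.1f tool yaw %.3f theta(drive) %.3f theta(back) %.3f r %.4f z %.4f"%(s["time"],f,np.hypot(*s["contact_force"][:2]),s["grasp_force"],np.radians(13.36)-np.arctan2(y[1],y[0]),ang(c),ang(c2),np.linalg.norm(c-O),p[2]))
E
python3 st.py; for k in 1; do python3 -m handwheel '[[0.57,0.0002,-0.0029,0,0.02],[0.57,0.0005,-0.0058,0,0.04],[0.57,0.0008,-0.0087,0,0.06],[0.57,0.0012,-0.0116,0,0.08],[0.57,0.0016,-0.0144,0,0.10]]'>/dev/null; python3 st.py;  done
```

```text
t 7.02 F_tan 3.2 |F|xy 3.2 grasp 1.2 tool yaw 0.193 theta(drive) 0.191 theta(back) 0.319 r 0.1443 z 0.0415
t 7.43 F_tan 4.4 |F|xy 4.4 grasp 1.8 tool yaw 0.293 theta(drive) 0.291 theta(back) 0.418 r 0.1443 z 0.0415
```

```bash
python3 -m handwheel '[[0.57,0.0002,-0.0029,0,0.02],[0.57,0.0005,-0.0058,0,0.04],[0.57,0.0008,-0.0087,0,0.06],[0.57,0.0012,-0.0116,0,0.08],[0.57,0.0016,-0.0144,0,0.10]]'>/dev/null; python3 st.py; python3 -m handwheel '[[0.57,0.0002,-0.0029,0,0.02],[0.57,0.0005,-0.0058,0,0.04],[0.57,0.0008,-0.0087,0,0.06],[0.57,0.0012,-0.0116,0,0.08],[0.57,0.0012,-0.0116,0,0.08]]'>/dev/null; python3 st.py
```

```text
t 7.85 F_tan 6.4 |F|xy 6.5 grasp 3.2 tool yaw 0.393 theta(drive) 0.389 theta(back) 0.517 r 0.1444 z 0.0415
t 8.27 F_tan 3.4 |F|xy 3.4 grasp 1.3 tool yaw 0.473 theta(drive) 0.472 theta(back) 0.600 r 0.1444 z 0.0415
```

```bash
python3 -m handwheel '[[0.57,0,0.008,0,0],[0.57,0,0.014,0,0],[0.57,0,0.018,0,0]]'>/dev/null; python3 st.py; python3 -m handwheel '[[0.57,0.0005,0.0058,0,-0.04],[0.57,0.0012,0.0116,0,-0.08],[0.57,0.0021,0.0173,0,-0.12],[0.57,0.0033,0.0230,0,-0.16],[0.57,0.0047,0.0286,0,-0.20],[0.57,0.0063,0.0342,0,-0.24],[0.57,0.0081,0.0397,0,-0.28],[0.57,0.0102,0.0452,0,-0.32],[0.57,0.0125,0.0505,0,-0.36],[0.57,0.0149,0.0557,0,-0.40]]'>/dev/null; python3 st.py;python3 -m handwheel '[[0.57,0.0005,0.0058,0,-0.04],[0.57,0.0012,0.0116,0,-0.08],[0.57,0.0021,0.0173,0,-0.12],[0.57,0.0033,0.0230,0,-0.16],[0.57,0.0047,0.0286,0,-0.20],[0.57,0.0063,0.0342,0,-0.24],[0.57,0.0081,0.0397,0,-0.28],[0.57,0.0102,0.0452,0,-0.32],[0.57,0.0125,0.0505,0,-0.36],[0.57,0.0149,0.0557,0,-0.40]]'>/dev/null; python3 st.py
python3 -c "
from h import *
im=snap('side','s5');cv2.imwrite('pics/c5.png',cv2.resize(im[130:280,220:370,::-1],None,fx=4,fy=4))"
```

```text
t 8.52 F_tan 0.5 |F|xy 0.5 grasp 0.0 tool yaw 0.471 theta(drive) 0.342 theta(back) 0.470 r 0.1456 z 0.0412
t 9.35 F_tan -6.2 |F|xy 6.6 grasp 3.2 tool yaw 0.069 theta(drive) -0.051 theta(back) 0.075 r 0.1453 z 0.0410
t 10.18 F_tan -1.9 |F|xy 2.0 grasp 1.2 tool yaw -0.331 theta(drive) -0.455 theta(back) -0.330 r 0.1455 z 0.0410
```

View pics/c5.png

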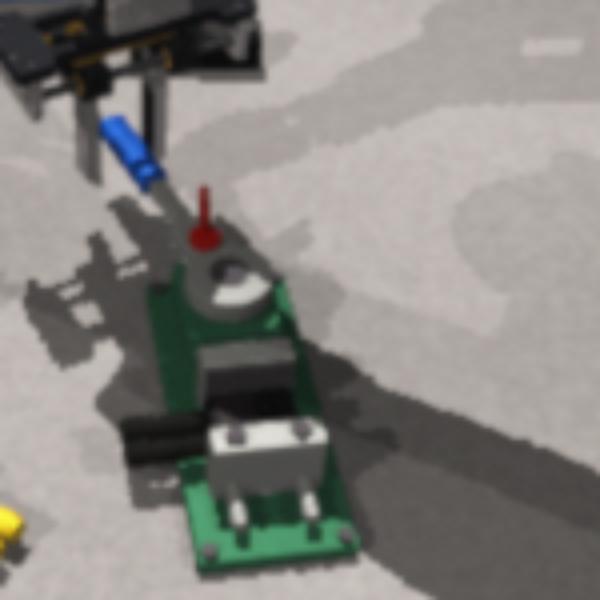

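The crop shows the handle (130,150) swung well back, the fin (205,205) still on the tightening side, and the coil (160,440) in place. I go a bit further back, then drive again.

```bash
python3 -m handwheel '[[0.57,0.0005,0.0058,0,-0.04],[0.57,0.0012,0.0116,0,-0.08],[0.57,0.0021,0.0173,0,-0.12],[0.57,0.0033,0.0230,0,-0.16],[0.57,0.0039,0.0258,0,-0.18]]'>/dev/null; python3 st.py; python3 -m handwheel '[[0.57,0,-0.008,0,0],[0.57,0,-0.014,0,0],[0.57,0,-0.018,0,0]]'>/dev/null;python3 st.py
for k in 1; do python3 -m handwheel '[[0.57,0.0002,-0.0029,0,0.02],[0.57,0.0005,-0.0058,0,0.04],[0.57,0.0008,-0.0087,0,0.06],[0.57,0.0012,-0.0116,0,0.08],[0.57,0.0016,-0.0144,0,0.10]]'>/dev/null; python3 st.py; python3 -m handwheel '[[0.57,0.0002,-0.0029,0,0.02],[0.57,0.0005,-0.0058,0,0.04],[0.57,0.0008,-0.0087,0,0.06],[0.57,0.0012,-0.0116,0,0.08],[0.57,0.0016,-0.0144,0,0.10]]'>/dev/null; python3 st.py; done
```

```text
t 10.65 F_tan -2.0 |F|xy 2.1 grasp 1.2 tool yaw -0.510 theta(drive) -0.638 theta(back) -0.510 r 0.1456 z 0.0409
t 10.90 F_tan 2.6 |F|xy 2.7 grasp 1.5 tool yaw -0.507 theta(drive) -0.506 theta(back) -0.377 r 0.1446 z 0.0413
t 11.32 F_tan 2.9 |F|xy 2.9 grasp 1.2 tool yaw -0.407 theta(drive) -0.411 theta(back) -0.284 r 0.1446 z 0.0415
t 11.73 F_tan 3.3 |F|xy 3.3 grasp 1.2 tool yaw -0.307 theta(drive) -0.311 theta(back) -0.183 r 0.1446 z 0.0415
```

```bash
for k in 1; do python3 -m handwheel '[[0.57,0.0002,-0.0029,0,0.02],[0.57,0.0005,-0.0058,0,0.04],[0.57,0.0008,-0.0087,0,0.06],[0.57,0.0012,-0.0116,0,0.08],[0.57,0.0016,-0.0144,0,0.10]]'>/dev/null; python3 st.py; python3 -m handwheel '[[0.57,0.0002,-0.0029,0,0.02],[0.57,0.0005,-0.0058,0,0.04],[0.57,0.0008,-0.0087,0,0.06],[0.57,0.0012,-0.0116,0,0.08],[0.57,0.0016,-0.0144,0,0.10]]'>/dev/null; python3 st.py;python3 -m handwheel '[[0.57,0.0002,-0.0029,0,0.02],[0.57,0.0005,-0.0058,0,0.04],[0.57,0.0008,-0.0087,0,0.06]]'>/dev/null; python3 st.py; python3 -m handwheel '[[0.57,0.0002,-0.0029,0,0.02],[0.57,0.0005,-0.0058,0,0.04]]'>/dev/null; python3 st.py; done
```

```text
t 12.15 F_tan 2.4 |F|xy 2.6 grasp 1.1 tool yaw -0.207 theta(drive) -0.209 theta(back) -0.084 r 0.1445 z 0.0414
t 12.57 F_tan 1.9 |F|xy 1.9 grasp 1.2 tool yaw -0.107 theta(drive) -0.113 theta(back) 0.019 r 0.1445 z 0.0415
t 12.82 F_tan 5.7 |F|xy 5.8 grasp 2.6 tool yaw -0.047 theta(drive) -0.051 theta(back) 0.075 r 0.1445 z 0.0415
t 12.98 F_tan 6.6 |F|xy 6.6 grasp 3.2 tool yaw -0.007 theta(drive) -0.012 theta(back) 0.114 r 0.1445 z 0.0415
```

```bash
for k in 1; do python3 -m handwheel '[[0.57,0.0002,-0.0029,0,0.02],[0.57,0.0005,-0.0058,0,0.04],[0.57,0.0008,-0.0087,0,0.06]]'>/dev/null; python3 st.py;python3 -m handwheel '[[0.57,0.0002,-0.0029,0,0.02],[0.57,0.0005,-0.0058,0,0.04],[0.57,0.0008,-0.0087,0,0.06]]'>/dev/null; python3 st.py; done
```

```text
t 13.23 F_tan 5.8 |F|xy 5.9 grasp 3.2 tool yaw 0.053 theta(drive) 0.047 theta(back) 0.176 r 0.1445 z 0.0415
t 13.48 F_tan 7.1 |F|xy 7.4 grasp 3.2 tool yaw 0.113 theta(drive) 0.109 theta(back) 0.235 r 0.1446 z 0.0415
```

```bash
for k in 1; do python3 -m handwheel '[[0.57,0.0002,-0.0029,0,0.02],[0.57,0.0005,-0.0058,0,0.04],[0.57,0.0008,-0.0087,0,0.06]]'>/dev/null; python3 st.py;python3 -m handwheel '[[0.57,0.0002,-0.0029,0,0.02],[0.57,0.0005,-0.0058,0,0.04],[0.57,0.0008,-0.0087,0,0.06]]'>/dev/null; python3 st.py;python3 -m handwheel '[[0.57,0.0002,-0.0029,0,0.02],[0.57,0.0005,-0.0058,0,0.04]]'>/dev/null; python3 st.py; done
```

```text
t 13.73 F_tan 6.5 |F|xy 6.9 grasp 3.2 tool yaw 0.173 theta(drive) 0.168 theta(back) 0.296 r 0.1445 z 0.0415
t 13.98 F_tan 6.4 |F|xy 6.7 grasp 3.1 tool yaw 0.233 theta(drive) 0.229 theta(back) 0.356 r 0.1446 z 0.0415
t 14.15 F_tan 6.4 |F|xy 6.5 grasp 3.2 tool yaw 0.273 theta(drive) 0.268 theta(back) 0.397 r 0.1445 z 0.0415
```

```bash
python3 - <<'E'
from h import *
for i in range(6):
    get_image("side" if i%2 else "top"); s=get_state();print(s["time"],(s["contact_force"][:2]@s["orientation"][:2,1]).round(2),round(s["grasp_force"],2))
snap("side","s6")
E
```

```text
14.2 3.11 1.6
14.25 1.65 0.69
14.3 1.33 0.67
14.35 1.81 0.66
14.4 0.63 0.65
14.45 1.7 0.65
```

```bash
for k in 1; do python3 -m handwheel '[[0.57,0.0002,-0.0029,0,0.02],[0.57,0.0005,-0.0058,0,0.04]]'>/dev/null; python3 st.py;python3 -m handwheel '[[0.57,0.0002,-0.0029,0,0.02],[0.57,0.0005,-0.0058,0,0.04]]'>/dev/null; python3 st.py;python3 -m handwheel '[[0.57,0.0002,-0.0029,0,0.02],[0.57,0.0005,-0.0058,0,0.04]]'>/dev/null; python3 st.py; python3 -m handwheel '[[0.57,0.0002,-0.0029,0,0.02],[0.57,0.0004,-0.0044,0,0.03]]'>/dev/null; python3 st.py; done
```

```text
t 14.67 F_tan 7.4 |F|xy 7.4 grasp 3.2 tool yaw 0.313 theta(drive) 0.306 theta(back) 0.433 r 0.1446 z 0.0416
t 14.83 F_tan 5.8 |F|xy 5.8 grasp 3.2 tool yaw 0.353 theta(drive) 0.348 theta(back) 0.473 r 0.1446 z 0.0416
t 15.00 F_tan 5.9 |F|xy 5.9 grasp 3.2 tool yaw 0.393 theta(drive) 0.388 theta(back) 0.513 r 0.1446 z 0.0416
t 15.17 F_tan 5.9 |F|xy 6.0 grasp 3.2 tool yaw 0.423 theta(drive) 0.420 theta(back) 0.544 r 0.1446 z 0.0416
```

```bash
for k in 1; do python3 -m handwheel '[[0.57,0.0002,-0.0029,0,0.02],[0.57,0.0005,-0.0058,0,0.04]]'>/dev/null; python3 st.py;python3 -m handwheel '[[0.57,0.0002,-0.0029,0,0.02],[0.57,0.0003,-0.0036,0,0.025]]'>/dev/null; python3 st.py; done
python3 - <<'E'
from h import *
a=cv2.imread("pics/s3.png");b=snap("side","s7")[:,:,::-1]
f=lambda i:cv2.resize(i[190:275,235:315],None,fx=5,fy=5,interpolation=cv2.INTER_CUBIC)
cv2.imwrite("pics/c7.png",np.hstack([f(a),f(b)])[:, :800])
O=np.array([.5121,-.01234]);vy=np.array([-.231,.973])
for d in(0,.003,.006):print(proj("side",[[*(O+(.083+d)*vy),.059],[*(O+(.062+d)*vy),.059]]).round(1).tolist())
E
```

```text
t 15.33 F_tan 6.9 |F|xy 7.0 grasp 3.2 tool yaw 0.463 theta(drive) 0.458 theta(back) 0.585 r 0.1446 z 0.0416
t 15.50 F_tan 6.7 |F|xy 7.0 grasp 3.2 tool yaw 0.488 theta(drive) 0.484 theta(back) 0.612 r 0.1446 z 0.0416
[[282.6, 221.4], [281.0, 215.2]]
[[282.8, 222.3], [281.3, 216.0]]
[[283.0, 223.2], [281.5, 216.9]]
```

View pics/c7.png

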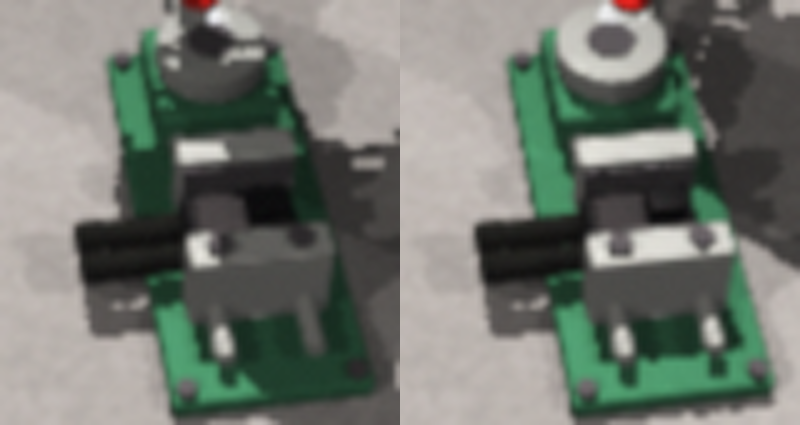

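The comparison shows the jaw's rear edge (right panel, about (630,135)) slightly nearer the anvil than before. The coil stalks at (530,250) have barely moved. Now the back stroke.

```bash
python3 -m handwheel '[[0.57,0,0.008,0,0],[0.57,0,0.014,0,0],[0.57,0,0.018,0,0]]'>/dev/null; python3 st.py; python3 -m handwheel '[[0.57,0.0005,0.0058,0,-0.04],[0.57,0.0012,0.0116,0,-0.08],[0.57,0.0021,0.0173,0,-0.12],[0.57,0.0033,0.0230,0,-0.16],[0.57,0.0047,0.0286,0,-0.20],[0.57,0.0063,0.0342,0,-0.24],[0.57,0.0081,0.0397,0,-0.28],[0.57,0.0102,0.0452,0,-0.32],[0.57,0.0125,0.0505,0,-0.36],[0.57,0.0149,0.0557,0,-0.40]]'>/dev/null; python3 st.py;python3 -m handwheel '[[0.57,0.0005,0.0058,0,-0.04],[0.57,0.0012,0.0116,0,-0.08],[0.57,0.0021,0.0173,0,-0.12],[0.57,0.0033,0.0230,0,-0.16],[0.57,0.0047,0.0286,0,-0.20],[0.57,0.0063,0.0342,0,-0.24],[0.57,0.0081,0.0397,0,-0.28],[0.57,0.0102,0.0452,0,-0.32],[0.57,0.0125,0.0505,0,-0.36],[0.57,0.0149,0.0557,0,-0.40]]'>/dev/null; python3 st.py;  python3 -m handwheel '[[0.57,0.0005,0.0058,0,-0.04],[0.57,0.0012,0.0116,0,-0.08],[0.57,0.0021,0.0173,0,-0.12],[0.57,0.0033,0.0230,0,-0.16],[0.57,0.0042,0.0272,0,-0.19]]'>/dev/null; python3 st.py; python3 -m handwheel '[[0.57,0,-0.008,0,0],[0.57,0,-0.014,0,0],[0.57,0,-0.018,0,0]]'>/dev/null;python3 st.py
```

```text
t 15.80 F_tan 0.5 |F|xy 0.6 grasp 0.0 tool yaw 0.486 theta(drive) 0.356 theta(back) 0.485 r 0.1456 z 0.0415
t 16.63 F_tan -7.1 |F|xy 7.3 grasp 3.2 tool yaw 0.084 theta(drive) -0.037 theta(back) 0.090 r 0.1453 z 0.0412
t 17.47 F_tan -3.0 |F|xy 3.3 grasp 1.2 tool yaw -0.316 theta(drive) -0.442 theta(back) -0.313 r 0.1455 z 0.0412
t 17.88 F_tan -2.6 |F|xy 2.8 grasp 1.1 tool yaw -0.506 theta(drive) -0.632 theta(back) -0.507 r 0.1457 z 0.0412
t 18.13 F_tan 3.7 |F|xy 3.8 grasp 1.6 tool yaw -0.502 theta(drive) -0.500 theta(back) -0.373 r 0.1446 z 0.0413
```

```bash
for k in 1; do python3 -m handwheel '[[0.57,0.0002,-0.0029,0,0.02],[0.57,0.0005,-0.0058,0,0.04]]'>/dev/null; python3 st.py;python3 -m handwheel '[[0.57,0.0002,-0.0029,0,0.02],[0.57,0.0005,-0.0058,0,0.04]]'>/dev/null; python3 st.py;python3 -m handwheel '[[0.57,0.0002,-0.0029,0,0.02],[0.57,0.0005,-0.0058,0,0.04]]'>/dev/null; python3 st.py; done
```

```text
t 18.30 F_tan 5.9 |F|xy 5.9 grasp 2.6 tool yaw -0.461 theta(drive) -0.465 theta(back) -0.336 r 0.1445 z 0.0413
t 18.47 F_tan 2.0 |F|xy 2.2 grasp 1.3 tool yaw -0.421 theta(drive) -0.425 theta(back) -0.297 r 0.1445 z 0.0415
t 18.63 F_tan 2.6 |F|xy 2.6 grasp 1.3 tool yaw -0.382 theta(drive) -0.384 theta(back) -0.257 r 0.1445 z 0.0415
```

```bash
for k in 1; do python3 -m handwheel '[[0.57,0.0002,-0.0029,0,0.02],[0.57,0.0005,-0.0058,0,0.04],[0.57,0.0008,-0.0087,0,0.06]]'>/dev/null; python3 st.py;python3 -m handwheel '[[0.57,0.0002,-0.0029,0,0.02],[0.57,0.0005,-0.0058,0,0.04],[0.57,0.0008,-0.0087,0,0.06]]'>/dev/null; python3 st.py;python3 -m handwheel '[[0.57,0.0002,-0.0029,0,0.02],[0.57,0.0005,-0.0058,0,0.04],[0.57,0.0008,-0.0087,0,0.06]]'>/dev/null; python3 st.py;python3 -m handwheel '[[0.57,0.0002,-0.0029,0,0.02],[0.57,0.0005,-0.0058,0,0.04],[0.57,0.0008,-0.0087,0,0.06]]'>/dev/null; python3 st.py; done
```

```text
t 18.88 F_tan 2.9 |F|xy 2.9 grasp 1.2 tool yaw -0.322 theta(drive) -0.324 theta(back) -0.197 r 0.1445 z 0.0415
t 19.13 F_tan 2.2 |F|xy 2.2 grasp 1.2 tool yaw -0.262 theta(drive) -0.264 theta(back) -0.137 r 0.1445 z 0.0415
t 19.38 F_tan 2.3 |F|xy 2.3 grasp 1.2 tool yaw -0.202 theta(drive) -0.202 theta(back) -0.077 r 0.1445 z 0.0415
t 19.63 F_tan 2.6 |F|xy 2.7 grasp 1.2 tool yaw -0.142 theta(drive) -0.142 theta(back) -0.016 r 0.1444 z 0.0415
```

```bash
python3 - <<'E'
from h import *
snap("side","s8");snap("top","t8")
f=lambda n:cv2.resize(cv2.imread(f"pics/{n}.png")[208:248,255:310],None,fx=7,fy=7,interpolation=cv2.INTER_CUBIC)
cv2.imwrite("pics/c8.png",np.vstack([np.hstack([f("s3"),f("s6")]),np.hstack([f("s7"),f("s8")])]))
E
```

```text
(no output)
```

View pics/c8.png

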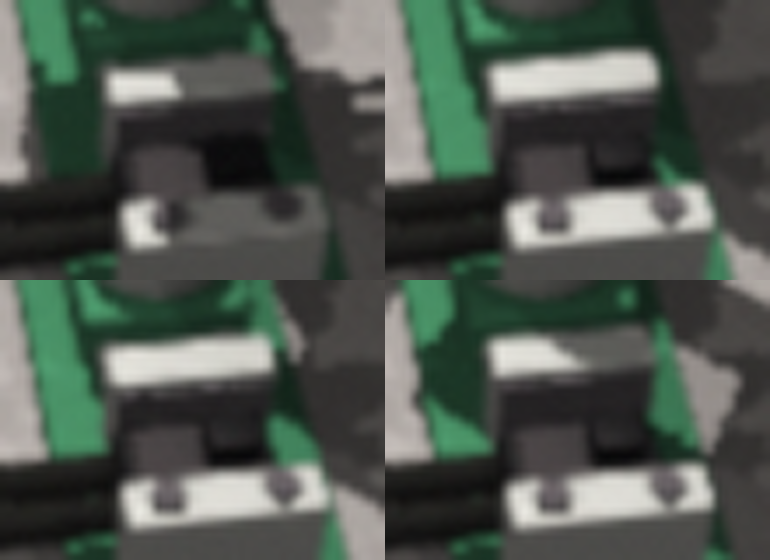

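Panels in order are s3, s6, s7, s8. The jaw's front-top edge sits at about y=103, 102, 106 and 96 within each panel, so the last one (after the back stroke) suggests the jaw went backward. I measure that edge numerically over all frames.

```bash
python3 - <<'E'
from h import *
O=np.array([.5121,-.01234]);vy=np.array([-.2311,.9729]);vx=np.array([.9729,.2311])
def prof(n,im,x,z,ys):
    P=np.array([[*(O+x*vx+y*vy),z] for y in ys]);q=proj(n,P).astype(np.float32)
    return cv2.remap(im,q[:,0].copy(),q[:,1].copy(),cv2.INTER_CUBIC).ravel()
ys=np.arange(.070,.105,.0005)
for n,fs in(("side",["s0","s1","s2","s3","s4","s5","s6","s7","s8"]),("top",["t0","t3","t8"])):
  for f in fs:
    im=cv2.cvtColor(cv2.imread(f"pics/{f}.png"),cv2.COLOR_BGR2GRAY).astype(np.float32)
    r=[]
    for x in np.arange(-.022,.0231,.003):
        g=np.gradient(np.convolve(prof(n,im,x,.059,ys),np.ones(5)/5,'same'));g[:6]=0;g[-6:]=0
        i=g.argmin()
        if g[i]<-1: w=np.clip(-g[max(0,i-5):i+6],0,None);r.append((w*ys[max(0,i-5):i+6]).sum()/w.sum()*1000)
    print(f,len(r),np.round(np.median(r),2),np.round(np.std(r),2))
E
```

```text
s0 16 82.49 0.21
s1 16 84.95 0.35
s2 16 82.93 1.82
s3 16 84.43 1.18
s4 16 82.59 0.31
s5 16 81.11 0.33
s6 16 81.95 0.16
s7 16 84.04 0.25
s8 16 80.19 1.18
t0 16 78.08 1.15
t3 16 78.75 1.26
t8 16 75.21 2.05
```

```bash
python3 - <<'E'
from h import *
O=np.array([.5121,-.01234]);vy=np.array([-.2311,.9729]);vx=np.array([.9729,.2311])
def prof(im,x,z,ys):
    q=proj("side",np.array([[*(O+x*vx+y*vy),z] for y in ys])).astype(np.float32)
    return cv2.remap(im,q[:,0].copy(),q[:,1].copy(),cv2.INTER_CUBIC).ravel()
def edge(im,xs,z,a,b,sg):
    ys=np.arange(a,b,.0005);r=[]
    for x in xs:
        g=sg*np.gradient(np.convolve(prof(im,x,z,ys),np.ones(5)/5,'same'));g[:5]=0;g[-5:]=0;i=g.argmax()
        w=np.clip(g[max(0,i-6):i+7],0,None);r.append((w*ys[max(0,i-6):i+7]).sum()/w.sum()*1000)
    return np.round([np.median(r),np.std(r)],2)
th=dict(s0=0,s1=0,s2=0,s3=0,s4=0.0,s5=-.33,s6=.268,s7=.484,s8=-.142)
for f in th:
    c=cv2.imread(f"pics/{f}.png");im=cv2.cvtColor(c,cv2.COLOR_BGR2GRAY).astype(np.float32)
    xs=np.arange(-.022,.0231,.003)
    h=cv2.cvtColor(c,cv2.COLOR_BGR2HSV);H,S,V=h[...,0],h[...,1],h[...,2]
    m=((H<8)|(H>172))&(S>130)&(V>45);m[:150]=0;m[210:]=0;m[:,:240]=0;m[:,310:]=0
    v,u=np.nonzero(m)
    A=np.radians(-76.64)-th[f];r=np.array([np.cos(A),np.sin(A)]);piv=O+.034*r
    best=[]
    tip=np.array([u[v<v.min()+2].mean(),v.min()])
    for a in np.arange(-.5,.51,.02):
        d=np.array([np.cos(A-a),np.sin(A-a)]);q=proj("side",[[*(piv+.03*d),.085]])[0];best.append((abs(q[0]-tip[0]),round(a,2)))
    print(f,"front",edge(im,xs,.059,.070,.095,-1),"rear",edge(im,xs,.059,.05,.072,1),"anvil near top",edge(im,np.arange(-.03,-.02,.002),.060,.11,.14,1),edge(im,[.016,.018],.060,.11,.14,1),"lever",min(best)[1],tip)
E
```

```text
s0 front [82.48  0.2 ] rear [64.37  0.55] anvil near top [127.76   1.08] [128.28   0.39] lever -0.38 [269.16666667 177.        ]
s1 front [84.95  0.35] rear [64.91  0.7 ] anvil near top [127.54   0.41] [1.2794e+02 5.0000e-02] lever -0.42 [268.8 177. ]
s2 front [82.9   1.83] rear [64.47  0.64] anvil near top [127.74   0.37] [128.22   0.29] lever 0.22 [275.5 176. ]
s3 front [84.43  1.17] rear [65.5   1.36] anvil near top [127.7    0.42] [1.3714e+02 2.0000e-02] lever 0.4 [277.33333333 176.        ]
s4 front [82.6   0.33] rear [64.68  0.93] anvil near top [127.43   0.23] [128.13   0.21] lever 0.36 [277. 177.]
s5 front [81.14  0.32] rear [61.07  0.67] anvil near top [127.41   2.73] [125.25   0.88] lever 0.44 [270.33333333 177.        ]
s6 front [81.93  0.16] rear [63.49  0.46] anvil near top [127.25   4.9 ] [128.2    0.24] lever 0.3 [282.5 177. ]
s7 front [84.04  0.24] rear [65.46  0.51] anvil near top [127.9    0.61] [128.15   0.21] lever 0.24 [286.71428571 178.        ]
s8 front [80.2   1.19] rear [62.04  2.13] anvil near top [127.42   0.22] [128.4    0.37] lever 0.38 [274. 177.]
```

```bash
python3 -m handwheel '[[0.57,0,0.006,0,0],[0.57,0,0.006,-0.04,0],[0.57,0,0.006,-0.08,0],[0.57,0.04,0,-0.08,0],[0.57,0.081,-0.006,-0.08,0],[0.57,0.081,-0.006,-0.06,0],[0.57,0.081,-0.006,-0.03,0],[0.57,0.081,-0.006,-0.03,0],[0.57,0.081,-0.006,-0.03,0]]'>/dev/null; python3 st.py; python3 -m handwheel '[[0.57,0,-0.003,0,0],[0.57,0,-0.006,0,0],[0.57,0,-0.008,0,0],[0.57,0,-0.008,0,0]]'|grep -E "pos|force"; python3 -m handwheel '[[0.57,0,-0.001,0,0],[0.57,0,-0.002,0,0],[0.57,0,-0.003,0,0]]' |grep -E "pos|force"; python3 - <<'E'
from h import *
s=get_state();O=np.array([.5121,-.01234]);A=np.radians(-76.64)+.142;r=np.array([np.cos(A),np.sin(A)]);cw=np.array([r[1],-r[0]])
d=s["position"][:2]-O;print("radial",d@r,"face",d@cw-s["finger_gap"]/2)
E
```

```text
t 20.48 F_tan 0.0 |F|xy 0.3 grasp 0.0 tool yaw -0.144 theta(drive) -0.049 theta(back) 0.227 r 0.0634 z 0.0711
position: [0.514, -0.0802, 0.0723]
contact_force: [-0.6, 0.5, 0.8]
grasp_force: 0.0
position: [0.5112, -0.081, 0.0716]
contact_force: [-0.1, -0.2, 0.3]
grasp_force: 0.0
radial 0.06353074325227982 face 0.00596121864889311
```

```bash
python3 -m handwheel '[[0.57,0,-0.0007,0,0],[0.57,0,-0.0014,0,0],[0.57,0,-0.002,0,0]]' |grep -E "pos|force";python3 st.py; python3 -m handwheel '[[0.57,0,-0.0005,0,0],[0.57,0,-0.001,0,0],[0.57,0,-0.001,0,0]]' |grep -E "pos|force";python3 st.py
```

```text
position: [0.5096, -0.0815, 0.0715]
contact_force: [2.6, 2.1, -0.7]
grasp_force: 1.2
t 21.32 F_tan 3.2 |F|xy 3.3 grasp 1.2 tool yaw -0.144 theta(drive) 0.142 theta(back) 0.385 r 0.0661 z 0.0715
position: [0.5089, -0.0818, 0.0716]
contact_force: [4.4, 2.2, -1.7]
grasp_force: 2.3
t 21.57 F_tan 4.9 |F|xy 4.9 grasp 2.3 tool yaw -0.144 theta(drive) 0.151 theta(back) 0.394 r 0.0663 z 0.0716
```

```bash
python3 -m handwheel '[[0.57,0,0.008,0,0],[0.57,0,0.014,-0.03,0],[0.57,0,0.020,-0.05,0],[0.57,-0.04,0.023,-0.05,0],[0.57,-0.0815,0.023,-0.05,0],[0.57,-0.0815,0.023,-0.01,0],[0.57,-0.0815,0.023,0.03,0],[0.57,-0.0815,0.023,0.03,0],[0.57,-0.0815,0.019,0.03,0]]'>/dev/null; python3 st.py; python3 -m handwheel '[[0.57,0.0002,-0.0029,0,0.02],[0.57,0.0005,-0.0058,0,0.04],[0.57,0.0008,-0.0087,0,0.06]]'>/dev/null; python3 st.py;python3 -m handwheel '[[0.57,0.0002,-0.0029,0,0.02],[0.57,0.0005,-0.0058,0,0.04],[0.57,0.0008,-0.0087,0,0.06]]'>/dev/null; python3 st.py;python3 -m handwheel '[[0.57,0.0002,-0.0029,0,0.02],[0.57,0.0005,-0.0058,0,0.04],[0.57,0.0008,-0.0087,0,0.06]]'>/dev/null; python3 st.py; python3 -m handwheel '[[0.57,0.0002,-0.0029,0,0.02],[0.57,0.0005,-0.0058,0,0.04],[0.57,0.0008,-0.0087,0,0.06]]'>/dev/null; python3 st.py
```

```text
t 22.32 F_tan -0.6 |F|xy 0.6 grasp 0.0 tool yaw -0.144 theta(drive) -0.136 theta(back) -0.010 r 0.1443 z 0.0406
t 22.57 F_tan 3.0 |F|xy 3.1 grasp 1.3 tool yaw -0.082 theta(drive) -0.083 theta(back) 0.041 r 0.1454 z 0.0439
t 22.82 F_tan 7.2 |F|xy 7.2 grasp 3.2 tool yaw -0.022 theta(drive) -0.024 theta(back) 0.105 r 0.1455 z 0.0428
t 23.07 F_tan 5.8 |F|xy 6.1 grasp 3.2 tool yaw 0.038 theta(drive) 0.036 theta(back) 0.163 r 0.1455 z 0.0428
t 23.32 F_tan 7.1 |F|xy 7.3 grasp 3.2 tool yaw 0.098 theta(drive) 0.096 theta(back) 0.223 r 0.1455 z 0.0427
```

```bash
for k in 1; do python3 -m handwheel '[[0.57,0.0002,-0.0029,0,0.02],[0.57,0.0005,-0.0058,0,0.04],[0.57,0.0008,-0.0087,0,0.06],[0.57,0.0012,-0.0116,0,0.08],[0.57,0.0016,-0.0144,0,0.10]]'>/dev/null; python3 st.py;python3 -m handwheel '[[0.57,0.0002,-0.0029,0,0.02],[0.57,0.0005,-0.0058,0,0.04],[0.57,0.0008,-0.0087,0,0.06],[0.57,0.0012,-0.0116,0,0.08],[0.57,0.0016,-0.0144,0,0.10]]'>/dev/null; python3 st.py;python3 -m handwheel '[[0.57,0.0002,-0.0029,0,0.02],[0.57,0.0005,-0.0058,0,0.04],[0.57,0.0008,-0.0087,0,0.06],[0.57,0.0012,-0.0116,0,0.08],[0.57,0.0016,-0.0144,0,0.10]]'>/dev/null; python3 st.py;python3 -m handwheel '[[0.57,0.0002,-0.0029,0,0.02],[0.57,0.0005,-0.0058,0,0.04],[0.57,0.0008,-0.0087,0,0.06],[0.57,0.0012,-0.0116,0,0.08],[0.57,0.0016,-0.0144,0,0.10]]'>/dev/null; python3 st.py; done; python3 -m handwheel '[[0.57,0,0.008,0,0],[0.57,0,0.014,0,0],[0.57,0,0.018,0,0]]'>/dev/null; python3 st.py;python3 -c "
from h import *
snap('side','s9')"
python3 -m handwheel '[[0.57,0.0002,0.0029,0,-0.02],[0.57,0.0005,0.0058,0,-0.04],[0.57,0.0008,0.0087,0,-0.06]]'>/dev/null; python3 st.py;python3 -m handwheel '[[0.57,0.0002,0.0029,0,-0.02],[0.57,0.0005,0.0058,0,-0.04],[0.57,0.0008,0.0087,0,-0.06]]'>/dev/null; python3 st.py; python3 -c "
from h import *
snap('side','s10')"
```

```text
t 23.73 F_tan 5.6 |F|xy 6.0 grasp 3.2 tool yaw 0.198 theta(drive) 0.195 theta(back) 0.323 r 0.1455 z 0.0426
t 24.15 F_tan 7.0 |F|xy 7.3 grasp 3.1 tool yaw 0.298 theta(drive) 0.296 theta(back) 0.421 r 0.1456 z 0.0426
t 24.57 F_tan 6.7 |F|xy 7.3 grasp 3.1 tool yaw 0.398 theta(drive) 0.394 theta(back) 0.521 r 0.1456 z 0.0426
t 24.98 F_tan 5.6 |F|xy 6.4 grasp 3.1 tool yaw 0.498 theta(drive) 0.493 theta(back) 0.621 r 0.1457 z 0.0425
t 25.23 F_tan 0.6 |F|xy 0.8 grasp 0.0 tool yaw 0.496 theta(drive) 0.374 theta(back) 0.499 r 0.1469 z 0.0414
t 25.53 F_tan -1.2 |F|xy 1.5 grasp 0.8 tool yaw 0.434 theta(drive) 0.319 theta(back) 0.443 r 0.1466 z 0.0412
t 25.78 F_tan -1.8 |F|xy 1.9 grasp 1.2 tool yaw 0.374 theta(drive) 0.257 theta(back) 0.385 r 0.1466 z 0.0412
```

```bash
python3 -m handwheel '[[0.57,0.0002,0.0029,0,-0.02],[0.57,0.0005,0.0058,0,-0.04],[0.57,0.0008,0.0087,0,-0.06],[0.57,0.0012,0.0116,0,-0.08]]'>/dev/null; python3 st.py;python3 -m handwheel '[[0.57,0.0002,0.0029,0,-0.02],[0.57,0.0005,0.0058,0,-0.04],[0.57,0.0008,0.0087,0,-0.06]]'>/dev/null; python3 st.py; python3 -m handwheel '[[0.57,0.0002,0.0029,0,-0.02],[0.57,0.0005,0.0058,0,-0.04]]'>/dev/null; python3 st.py;python3 -m handwheel '[[0.57,0.0002,0.0029,0,-0.02],[0.57,0.0005,0.0058,0,-0.04]]'>/dev/null; python3 st.py;python3 -m handwheel '[[0.57,0.0002,0.0029,0,-0.02],[0.57,0.0005,0.0058,0,-0.04]]'>/dev/null; python3 st.py;python3 -m handwheel '[[0.57,0.0002,0.0029,0,-0.02],[0.57,0.0005,0.0058,0,-0.04]]'>/dev/null; python3 st.py; python3 -c "
from h import *
snap('side','s11')"
```

```text
t 26.17 F_tan -4.5 |F|xy 4.8 grasp 2.5 tool yaw 0.294 theta(drive) 0.177 theta(back) 0.304 r 0.1465 z 0.0413
t 26.42 F_tan -6.0 |F|xy 6.1 grasp 3.2 tool yaw 0.234 theta(drive) 0.119 theta(back) 0.245 r 0.1464 z 0.0413
t 26.58 F_tan -6.1 |F|xy 6.5 grasp 3.2 tool yaw 0.194 theta(drive) 0.078 theta(back) 0.205 r 0.1464 z 0.0413
t 26.75 F_tan -6.9 |F|xy 6.9 grasp 3.2 tool yaw 0.154 theta(drive) 0.038 theta(back) 0.165 r 0.1464 z 0.0413
t 26.92 F_tan -5.7 |F|xy 6.0 grasp 3.2 tool yaw 0.114 theta(drive) -0.002 theta(back) 0.126 r 0.1464 z 0.0413
t 27.08 F_tan -7.0 |F|xy 7.5 grasp 3.2 tool yaw 0.074 theta(drive) -0.041 theta(back) 0.085 r 0.1464 z 0.0413
```

```bash
cat > jaw.py <<'E'
from h import *
import sys
O=np.array([.5121,-.01234]);vy=np.array([-.2311,.9729]);vx=np.array([.9729,.2311])
def edge(im,xs,z,a,b,sg):
    ys=np.arange(a,b,.0005);r=[]
    for x in xs:
        q=proj("side",np.array([[*(O+x*vx+y*vy),z] for y in ys])).astype(np.float32)
        p=cv2.remap(im,q[:,0].copy(),q[:,1].copy(),cv2.INTER_CUBIC).ravel()
        g=sg*np.gradient(np.convolve(p,np.ones(5)/5,'same'));g[:5]=0;g[-5:]=0;i=g.argmax()
        w=np.clip(g[max(0,i-6):i+7],0,None);r.append((w*ys[max(0,i-6):i+7]).sum()/w.sum()*1000)
    return np.round([np.median(r),np.std(r)],2)
for f in sys.argv[1:]:
    im=cv2.cvtColor(cv2.imread(f"pics/{f}.png"),cv2.COLOR_BGR2GRAY).astype(np.float32)
    xs=np.arange(-.022,.0231,.003)
    print(f,"front",edge(im,xs,.059,.070,.095,-1),"rear",edge(im,xs,.059,.05,.075,1))
E
python3 jaw.py s4 s6 s7 s9 s10 s11
```

```text
s4 front [82.6   0.33] rear [64.68  1.37]
s6 front [81.93  0.16] rear [63.49  0.46]
s7 front [84.04  0.24] rear [65.46  0.62]
s9 front [84.16  0.25] rear [65.89  0.66]
s10 front [84.15  0.24] rear [65.88  0.63]
s11 front [82.36  0.46] rear [64.47  2.22]
```

```bash
python3 -m handwheel '[[0.57,0.0005,0.0058,0,-0.04],[0.57,0.0012,0.0116,0,-0.08],[0.57,0.0021,0.0173,0,-0.12],[0.57,0.0033,0.0230,0,-0.16],[0.57,0.0047,0.0286,0,-0.20],[0.57,0.0063,0.0342,0,-0.24]]'>/dev/null; python3 st.py; python3 -m handwheel '[[0.57,0.0005,0.0058,0,-0.04]]'>/dev/null; python3 st.py;python3 -m handwheel '[[0.57,0.0005,0.0058,0,-0.04]]'>/dev/null; python3 st.py;python3 -m handwheel '[[0.57,0.0005,0.0058,0,-0.04]]'>/dev/null; python3 st.py;python3 -m handwheel '[[0.57,0.0005,0.0058,0,-0.04]]'>/dev/null; python3 st.py;python3 -m handwheel '[[0.57,0.0005,0.0058,0,-0.04]]'>/dev/null; python3 st.py;python3 -m handwheel '[[0.57,0.0005,0.0058,0,-0.04]]'>/dev/null; python3 st.py; python3 -c "
from h import *
snap('side','s12')"; python3 jaw.py s12
```

```text
t 27.63 F_tan -2.2 |F|xy 2.5 grasp 1.2 tool yaw -0.166 theta(drive) -0.285 theta(back) -0.160 r 0.1464 z 0.0415
t 27.72 F_tan -2.6 |F|xy 3.2 grasp 1.2 tool yaw -0.206 theta(drive) -0.327 theta(back) -0.199 r 0.1464 z 0.0416
t 27.80 F_tan -2.5 |F|xy 2.8 grasp 1.3 tool yaw -0.246 theta(drive) -0.366 theta(back) -0.240 r 0.1464 z 0.0416
t 27.88 F_tan -2.0 |F|xy 2.6 grasp 1.3 tool yaw -0.286 theta(drive) -0.406 theta(back) -0.280 r 0.1463 z 0.0416
t 27.97 F_tan -4.2 |F|xy 4.7 grasp 2.2 tool yaw -0.326 theta(drive) -0.446 theta(back) -0.318 r 0.1463 z 0.0416
t 28.05 F_tan -7.3 |F|xy 7.3 grasp 3.4 tool yaw -0.366 theta(drive) -0.483 theta(back) -0.359 r 0.1462 z 0.0415
t 28.13 F_tan -7.3 |F|xy 7.5 grasp 3.3 tool yaw -0.406 theta(drive) -0.524 theta(back) -0.395 r 0.1462 z 0.0415
s12 front [84.17  0.35] rear [64.12  0.85]
```

```bash
python3 -m handwheel '[[0.57,0.0005,0.0058,0,-0.04]]'>/dev/null; python3 st.py;python3 -m handwheel '[[0.57,0.0005,0.0058,0,-0.04]]'>/dev/null; python3 st.py;python3 -m handwheel '[[0.57,0.0005,0.0058,0,-0.04]]'>/dev/null; python3 st.py;python3 -m handwheel '[[0.57,0.0002,0.0029,0,-0.02]]'>/dev/null; python3 st.py; python3 -c "
from h import *
snap('side','s13')"; python3 jaw.py s13;  python3 -m handwheel '[[0.57,0,-0.008,0,0],[0.57,0,-0.014,0,0],[0.57,0,-0.017,0,0]]'>/dev/null;python3 st.py;python3 -m handwheel '[[0.57,0.0002,-0.0029,0,0.02],[0.57,0.0005,-0.0058,0,0.04]]'>/dev/null; python3 st.py;python3 -m handwheel '[[0.57,0.0002,-0.0029,0,0.02],[0.57,0.0005,-0.0058,0,0.04]]'>/dev/null; python3 st.py; python3 -c "
from h import *
snap('side','s14')"; python3 jaw.py s14
```

```text
t 28.27 F_tan -2.2 |F|xy 2.4 grasp 1.3 tool yaw -0.444 theta(drive) -0.563 theta(back) -0.437 r 0.1461 z 0.0416
t 28.35 F_tan -2.4 |F|xy 2.8 grasp 1.3 tool yaw -0.485 theta(drive) -0.605 theta(back) -0.479 r 0.1461 z 0.0416
t 28.43 F_tan -3.0 |F|xy 3.5 grasp 1.3 tool yaw -0.526 theta(drive) -0.645 theta(back) -0.520 r 0.1461 z 0.0416
t 28.52 F_tan -2.3 |F|xy 2.8 grasp 1.3 tool yaw -0.546 theta(drive) -0.669 theta(back) -0.541 r 0.1461 z 0.0417
s13 front [83.94  2.11] rear [63.98  0.9 ]
t 28.82 F_tan 2.4 |F|xy 2.6 grasp 1.3 tool yaw -0.542 theta(drive) -0.541 theta(back) -0.412 r 0.1445 z 0.0415
t 28.98 F_tan 2.1 |F|xy 2.1 grasp 1.2 tool yaw -0.501 theta(drive) -0.505 theta(back) -0.377 r 0.1445 z 0.0415
t 29.15 F_tan 2.5 |F|xy 2.5 grasp 1.2 tool yaw -0.461 theta(drive) -0.466 theta(back) -0.338 r 0.1444 z 0.0415
s14 front [84.11  0.41] rear [64.06  0.87]
```

```bash
for k in 1; do python3 -m handwheel '[[0.57,0.0002,-0.0029,0,0.02],[0.57,0.0005,-0.0058,0,0.04]]'>/dev/null; python3 st.py;python3 -m handwheel '[[0.57,0.0002,-0.0029,0,0.02],[0.57,0.0005,-0.0058,0,0.04]]'>/dev/null; python3 st.py;python3 -m handwheel '[[0.57,0.0002,-0.0029,0,0.02],[0.57,0.0005,-0.0058,0,0.04]]'>/dev/null; python3 st.py;python3 -m handwheel '[[0.57,0.0002,-0.0029,0,0.02],[0.57,0.0005,-0.0058,0,0.04]]'>/dev/null; python3 st.py;python3 -m handwheel '[[0.57,0.0002,-0.0029,0,0.02],[0.57,0.0005,-0.0058,0,0.04]]'>/dev/null; python3 st.py; done;  python3 - <<'E'
import cv2,numpy as np
from h import *
snap('side','s15')
O=np.array([.5121,-.01234]);vy=np.array([-.2311,.9729]);vx=np.array([.9729,.2311])
ys=np.arange(.056,.096,.002)
for f in("s0","s1","s7","s10","s11","s12","s15"):
    im=cv2.cvtColor(cv2.imread(f"pics/{f}.png"),cv2.COLOR_BGR2GRAY)
    for x in(-.015,.015):
        q=proj("side",np.array([[*(O+x*vx+y*vy),.059] for y in ys])).astype(np.float32)
        print(f,x,cv2.remap(im,q[:,0].copy(),q[:,1].copy(),cv2.INTER_LINEAR).ravel())
E
```

```text
t 29.37 F_tan 3.1 |F|xy 3.1 grasp 1.2 tool yaw -0.422 theta(drive) -0.426 theta(back) -0.299 r 0.1444 z 0.0416
t 29.53 F_tan 2.2 |F|xy 2.3 grasp 1.2 tool yaw -0.382 theta(drive) -0.384 theta(back) -0.258 r 0.1444 z 0.0416
t 29.70 F_tan 2.5 |F|xy 2.5 grasp 1.2 tool yaw -0.342 theta(drive) -0.343 theta(back) -0.218 r 0.1444 z 0.0416
t 29.87 F_tan 2.1 |F|xy 2.4 grasp 1.3 tool yaw -0.302 theta(drive) -0.304 theta(back) -0.177 r 0.1444 z 0.0416
t 30.03 F_tan 3.0 |F|xy 3.0 grasp 1.3 tool yaw -0.262 theta(drive) -0.264 theta(back) -0.137 r 0.1444 z 0.0416
s0 -0.015 [ 36  37  41  71 103 136 159 173 176 177 177 170 157 120  83  66  52  37
  31  27]
s0 0.015 [ 36  37  42  64  95 134 160 181 185 187 186 175 158 118  84  60  49  40
  32  28]
s1 -0.015 [39 39 40 50 60 73 82 88 90 91 91 91 90 84 75 59 47 38 35 34]
s1 0.015 [40 39 40 46 56 72 83 92 93 93 92 93 94 89 79 59 47 38 35 34]
s7 -0.015 [ 42  41  43  62  90 131 168 199 207 210 210 206 197 171 138  96  70  59
  47  38]
s7 0.015 [ 47  46  48  59  90 140 178 212 217 220 220 215 206 180 145  96  76  63
  47  37]
s10 -0.015 [ 39  40  42  60  87 129 166 199 206 210 209 205 198 172 141  99  74  64
  51  39]
s10 0.015 [ 46  45  47  58  90 139 176 210 216 219 219 215 208 184 149  99  78  63
  47  38]
s11 -0.015 [ 40  40  41  54  68  83  94 101 129 158 188 197 184 143 103  86  67  45
  38  35]
s11 0.015 [ 47  50  58  89 128 173 197 215 218 220 220 208 190 143 105  82  64  47
  39  35]
s12 -0.015 [40 40 42 52 64 76 85 91 91 92 93 92 88 78 66 52 42 37 36 35]
s12 0.015 [41 40 42 53 67 84 90 94 95 95 94 94 93 83 70 53 43 37 35 35]
s15 -0.015 [42 41 42 57 73 87 93 93 93 93 93 92 89 78 65 52 43 37 35 35]
s15 0.015 [ 40  41  44  54  67  82  90  97 106 122 150 165 167 126  97  80  63  44
  38  35]
```

```bash
for k in 1; do python3 -m handwheel '[[0.57,0.0002,-0.0029,0,0.02],[0.57,0.0005,-0.0058,0,0.04],[0.57,0.0008,-0.0087,0,0.06]]'>/dev/null; python3 st.py;python3 -m handwheel '[[0.57,0.0002,-0.0029,0,0.02],[0.57,0.0005,-0.0058,0,0.04],[0.57,0.0008,-0.0087,0,0.06]]'>/dev/null; python3 st.py;python3 -m handwheel '[[0.57,0.0002,-0.0029,0,0.02],[0.57,0.0005,-0.0058,0,0.04],[0.57,0.0008,-0.0087,0,0.06]]'>/dev/null; python3 st.py;python3 -m handwheel '[[0.57,0.0002,-0.0029,0,0.02],[0.57,0.0005,-0.0058,0,0.04],[0.57,0.0008,-0.0087,0,0.06]]'>/dev/null; python3 st.py;python3 -m handwheel '[[0.57,0.0002,-0.0029,0,0.02],[0.57,0.0005,-0.0058,0,0.04],[0.57,0.0008,-0.0087,0,0.06]]'>/dev/null; python3 st.py; done
```

```text
t 30.33 F_tan 5.1 |F|xy 5.2 grasp 2.7 tool yaw -0.202 theta(drive) -0.206 theta(back) -0.076 r 0.1443 z 0.0415
t 30.58 F_tan 7.5 |F|xy 7.5 grasp 3.3 tool yaw -0.142 theta(drive) -0.146 theta(back) -0.018 r 0.1443 z 0.0415
t 30.83 F_tan 6.5 |F|xy 6.5 grasp 3.3 tool yaw -0.082 theta(drive) -0.086 theta(back) 0.043 r 0.1443 z 0.0415
t 31.08 F_tan 6.1 |F|xy 6.1 grasp 3.3 tool yaw -0.022 theta(drive) -0.025 theta(back) 0.103 r 0.1443 z 0.0415
t 31.33 F_tan 6.3 |F|xy 6.3 grasp 3.3 tool yaw 0.038 theta(drive) 0.035 theta(back) 0.164 r 0.1443 z 0.0415
```

```bash
for k in 1; do python3 -m handwheel '[[0.57,0.0002,-0.0029,0,0.02],[0.57,0.0005,-0.0058,0,0.04],[0.57,0.0008,-0.0087,0,0.06]]'>/dev/null; python3 st.py;python3 -m handwheel '[[0.57,0.0002,-0.0029,0,0.02],[0.57,0.0005,-0.0058,0,0.04],[0.57,0.0008,-0.0087,0,0.06]]'>/dev/null; python3 st.py;python3 -m handwheel '[[0.57,0.0002,-0.0029,0,0.02],[0.57,0.0005,-0.0058,0,0.04],[0.57,0.0008,-0.0087,0,0.06]]'>/dev/null; python3 st.py;python3 -m handwheel '[[0.57,0.0002,-0.0029,0,0.02],[0.57,0.0005,-0.0058,0,0.04]]'>/dev/null; python3 st.py;python3 -m handwheel '[[0.57,0.0002,-0.0029,0,0.02],[0.57,0.0005,-0.0058,0,0.04]]'>/dev/null; python3 st.py; done
```

```text
t 31.58 F_tan 5.9 |F|xy 5.9 grasp 3.2 tool yaw 0.098 theta(drive) 0.096 theta(back) 0.224 r 0.1443 z 0.0415
t 31.83 F_tan 5.7 |F|xy 5.7 grasp 3.2 tool yaw 0.158 theta(drive) 0.156 theta(back) 0.285 r 0.1443 z 0.0415
t 32.08 F_tan 6.4 |F|xy 6.5 grasp 3.2 tool yaw 0.218 theta(drive) 0.217 theta(back) 0.344 r 0.1444 z 0.0415
t 32.25 F_tan 6.2 |F|xy 6.3 grasp 3.3 tool yaw 0.258 theta(drive) 0.256 theta(back) 0.386 r 0.1443 z 0.0415
t 32.42 F_tan 6.2 |F|xy 6.5 grasp 3.3 tool yaw 0.298 theta(drive) 0.298 theta(back) 0.425 r 0.1443 z 0.0415
```

```bash
for k in 1; do python3 -m handwheel '[[0.57,0.0002,-0.0029,0,0.02],[0.57,0.0005,-0.0058,0,0.04]]'>/dev/null; python3 st.py;python3 -m handwheel '[[0.57,0.0002,-0.0029,0,0.02]]'>/dev/null; python3 st.py;python3 -m handwheel '[[0.57,0.0002,-0.0029,0,0.02]]'>/dev/null; python3 st.py; done; python3 -m handwheel '[[0.57,0.0002,-0.0029,0,0.02]]'>/dev/null; python3 st.py;python3 -m handwheel '[[0.57,0.0002,-0.0029,0,0.02]]'>/dev/null; python3 st.py;python3 -m handwheel '[[0.57,0.0002,-0.0029,0,0.02]]'>/dev/null; python3 st.py; python3 -c "
from h import *
snap('side','s16')"; python3 jaw.py s16
```

```text
t 32.58 F_tan 6.7 |F|xy 7.2 grasp 3.3 tool yaw 0.338 theta(drive) 0.338 theta(back) 0.465 r 0.1443 z 0.0415
t 32.67 F_tan 7.6 |F|xy 8.1 grasp 3.3 tool yaw 0.358 theta(drive) 0.358 theta(back) 0.484 r 0.1443 z 0.0415
t 32.75 F_tan 6.5 |F|xy 6.9 grasp 3.3 tool yaw 0.378 theta(drive) 0.378 theta(back) 0.505 r 0.1444 z 0.0415
t 32.83 F_tan 8.0 |F|xy 8.4 grasp 3.3 tool yaw 0.398 theta(drive) 0.399 theta(back) 0.525 r 0.1444 z 0.0415
t 32.92 F_tan 7.3 |F|xy 7.5 grasp 3.3 tool yaw 0.418 theta(drive) 0.419 theta(back) 0.545 r 0.1444 z 0.0415
t 33.00 F_tan 6.5 |F|xy 7.2 grasp 3.3 tool yaw 0.438 theta(drive) 0.438 theta(back) 0.566 r 0.1444 z 0.0415
s16 front [87.95  0.24] rear [69.32  0.94]
```

```bash
python3 -m handwheel '[[0.57,0.0002,-0.0029,0,0.02]]'>/dev/null; python3 st.py;python3 -m handwheel '[[0.57,0.0002,-0.0029,0,0.02]]'>/dev/null; python3 st.py;python3 -m handwheel '[[0.57,0.0002,-0.0029,0,0.02]]'>/dev/null; python3 st.py;python3 -m handwheel '[[0.57,0.0002,-0.0022,0,0.015]]'>/dev/null; python3 st.py
```

```text
t 33.13 F_tan 7.2 |F|xy 7.7 grasp 3.3 tool yaw 0.457 theta(drive) 0.457 theta(back) 0.584 r 0.1444 z 0.0415
t 33.22 F_tan 7.1 |F|xy 7.6 grasp 3.3 tool yaw 0.478 theta(drive) 0.477 theta(back) 0.606 r 0.1444 z 0.0415
t 33.30 F_tan 7.1 |F|xy 8.0 grasp 3.3 tool yaw 0.498 theta(drive) 0.497 theta(back) 0.627 r 0.1444 z 0.0415
t 33.38 F_tan 6.3 |F|xy 6.8 grasp 3.3 tool yaw 0.513 theta(drive) 0.513 theta(back) 0.642 r 0.1444 z 0.0415
```

```bash
python3 -m handwheel '[[0.57,0,0.008,0,0],[0.57,0,0.014,0,0],[0.57,0,0.018,0,0]]'>/dev/null; python3 st.py; python3 -m handwheel '[[0.57,0.0005,0.0058,0,-0.04],[0.57,0.0016,0.0144,0,-0.10],[0.57,0.0047,0.0286,0,-0.20],[0.57,0.0091,0.0424,0,-0.30],[0.57,0.0149,0.0557,0,-0.40],[0.57,0.0221,0.0684,0,-0.50],[0.57,0.0263,0.0744,0,-0.55]]'>/dev/null; python3 st.py; python3 -c "
from h import *
snap('side','s17')"; python3 jaw.py s17
```

```text
t 33.63 F_tan -0.2 |F|xy 0.3 grasp 0.0 tool yaw 0.511 theta(drive) 0.385 theta(back) 0.514 r 0.1458 z 0.0414
t 34.22 F_tan -2.6 |F|xy 2.8 grasp 1.3 tool yaw -0.045 theta(drive) -0.168 theta(back) -0.041 r 0.1454 z 0.0410
s17 front [86.74  1.11] rear [68.16  1.83]
```

```bash
python3 -m handwheel '[[0.57,0.0005,0.0058,0,-0.04],[0.57,0.0012,0.0116,0,-0.08],[0.57,0.0021,0.0173,0,-0.12],[0.57,0.0033,0.0230,0,-0.16],[0.57,0.0047,0.0286,0,-0.20]]'>/dev/null; python3 st.py;  python3 -m handwheel '[[0.57,0,-0.008,0,0],[0.57,0,-0.014,0,0],[0.57,0,-0.018,0,0]]'>/dev/null;python3 st.py;python3 -m handwheel '[[0.57,0.0002,-0.0029,0,0.02],[0.57,0.0005,-0.0058,0,0.04]]'>/dev/null; python3 st.py;python3 -m handwheel '[[0.57,0.0002,-0.0029,0,0.02],[0.57,0.0005,-0.0058,0,0.04]]'>/dev/null; python3 st.py;python3 -m handwheel '[[0.57,0.0002,-0.0029,0,0.02],[0.57,0.0005,-0.0058,0,0.04]]'>/dev/null; python3 st.py
```

```text
t 34.68 F_tan -3.5 |F|xy 3.6 grasp 1.2 tool yaw -0.239 theta(drive) -0.361 theta(back) -0.233 r 0.1451 z 0.0409
t 34.93 F_tan 2.5 |F|xy 2.5 grasp 1.5 tool yaw -0.236 theta(drive) -0.231 theta(back) -0.104 r 0.1439 z 0.0413
t 35.10 F_tan 2.6 |F|xy 2.6 grasp 1.3 tool yaw -0.195 theta(drive) -0.196 theta(back) -0.068 r 0.1440 z 0.0415
t 35.27 F_tan 2.1 |F|xy 2.1 grasp 1.3 tool yaw -0.156 theta(drive) -0.157 theta(back) -0.030 r 0.1440 z 0.0415
t 35.43 F_tan 1.9 |F|xy 2.1 grasp 1.3 tool yaw -0.117 theta(drive) -0.117 theta(back) 0.011 r 0.1439 z 0.0415
```

```bash
for k in 1; do python3 -m handwheel '[[0.57,0.0002,-0.0029,0,0.02],[0.57,0.0005,-0.0058,0,0.04]]'>/dev/null; python3 st.py;python3 -m handwheel '[[0.57,0.0002,-0.0029,0,0.02],[0.57,0.0005,-0.0058,0,0.04]]'>/dev/null; python3 st.py;python3 -m handwheel '[[0.57,0.0002,-0.0029,0,0.02],[0.57,0.0005,-0.0058,0,0.04]]'>/dev/null; python3 st.py; python3 -m handwheel '[[0.57,0.0002,-0.0029,0,0.02],[0.57,0.0005,-0.0058,0,0.04]]'>/dev/null; python3 st.py;python3 -m handwheel '[[0.57,0.0002,-0.0029,0,0.02],[0.57,0.0005,-0.0058,0,0.04]]'>/dev/null; python3 st.py; done
```

```text
t 35.60 F_tan 2.6 |F|xy 2.7 grasp 1.3 tool yaw -0.077 theta(drive) -0.076 theta(back) 0.050 r 0.1439 z 0.0415
t 35.77 F_tan 2.9 |F|xy 3.1 grasp 1.3 tool yaw -0.037 theta(drive) -0.035 theta(back) 0.091 r 0.1439 z 0.0415
t 35.93 F_tan 3.1 |F|xy 3.5 grasp 1.3 tool yaw 0.003 theta(drive) 0.004 theta(back) 0.133 r 0.1439 z 0.0415
t 36.10 F_tan 2.6 |F|xy 2.7 grasp 1.3 tool yaw 0.043 theta(drive) 0.044 theta(back) 0.173 r 0.1439 z 0.0415
t 36.27 F_tan 2.9 |F|xy 3.7 grasp 1.3 tool yaw 0.083 theta(drive) 0.084 theta(back) 0.214 r 0.1439 z 0.0415
```

```bash
for k in 1; do python3 -m handwheel '[[0.57,0.0005,-0.0058,0,0.04],[0.57,0.0012,-0.0116,0,0.08]]'>/dev/null; python3 st.py;python3 -m handwheel '[[0.57,0.0002,-0.0029,0,0.02],[0.57,0.0005,-0.0058,0,0.04]]'>/dev/null; python3 st.py;python3 -m handwheel '[[0.57,0.0002,-0.0029,0,0.02],[0.57,0.0005,-0.0058,0,0.04]]'>/dev/null; python3 st.py; python3 -m handwheel '[[0.57,0.0002,-0.0029,0,0.02],[0.57,0.0005,-0.0058,0,0.04]]'>/dev/null; python3 st.py; python3 -m handwheel '[[0.57,0.0002,-0.0029,0,0.02],[0.57,0.0005,-0.0058,0,0.04]]'>/dev/null; python3 st.py;done;  python3 -c "
from h import *
snap('side','s18')"; python3 jaw.py s18
```

```text
t 36.43 F_tan 3.0 |F|xy 3.1 grasp 1.7 tool yaw 0.164 theta(drive) 0.166 theta(back) 0.294 r 0.1439 z 0.0415
t 36.60 F_tan 5.4 |F|xy 5.5 grasp 2.9 tool yaw 0.203 theta(drive) 0.204 theta(back) 0.333 r 0.1439 z 0.0416
t 36.77 F_tan 6.7 |F|xy 6.7 grasp 3.4 tool yaw 0.242 theta(drive) 0.243 theta(back) 0.371 r 0.1439 z 0.0415
t 36.93 F_tan 6.3 |F|xy 6.4 grasp 3.4 tool yaw 0.282 theta(drive) 0.282 theta(back) 0.412 r 0.1439 z 0.0415
t 37.10 F_tan 6.6 |F|xy 6.6 grasp 3.4 tool yaw 0.322 theta(drive) 0.324 theta(back) 0.450 r 0.1439 z 0.0415
s18 front [86.93  0.18] rear [68.58  0.48]
```

```bash
for k in 1; do python3 -m handwheel '[[0.57,0.0002,-0.0029,0,0.02],[0.57,0.0005,-0.0058,0,0.04],[0.57,0.0008,-0.0087,0,0.06],[0.57,0.0012,-0.0116,0,0.08],[0.57,0.0016,-0.0144,0,0.10]]'>/dev/null; python3 st.py;python3 -m handwheel '[[0.57,0.0002,-0.0029,0,0.02],[0.57,0.0005,-0.0058,0,0.04],[0.57,0.0008,-0.0087,0,0.06],[0.57,0.0012,-0.0116,0,0.08]]'>/dev/null; python3 st.py; done; python3 -m handwheel '[[0.57,0,0.008,0,0],[0.57,0,0.014,0,0],[0.57,0,0.018,0,0]]'>/dev/null; python3 st.py; python3 -m handwheel '[[0.57,0.0005,0.0058,0,-0.04],[0.57,0.0016,0.0144,0,-0.10],[0.57,0.0047,0.0286,0,-0.20],[0.57,0.0091,0.0424,0,-0.30],[0.57,0.0149,0.0557,0,-0.40],[0.57,0.0221,0.0684,0,-0.50],[0.57,0.0304,0.0803,0,-0.60],[0.57,0.0304,0.0803,0,-0.60]]'>/dev/null; python3 st.py; python3 -m handwheel '[[0.57,0.0005,0.0058,0,-0.04],[0.57,0.0012,0.0116,0,-0.08],[0.57,0.0021,0.0173,0,-0.12],[0.57,0.0033,0.0230,0,-0.16],[0.57,0.0047,0.0286,0,-0.20],[0.57,0.0063,0.0342,0,-0.24],[0.57,0.0081,0.0397,0,-0.28]]'>/dev/null; python3 st.py
```

```text
t 37.57 F_tan 6.0 |F|xy 6.2 grasp 3.3 tool yaw 0.422 theta(drive) 0.425 theta(back) 0.550 r 0.1440 z 0.0416
t 37.90 F_tan 6.7 |F|xy 6.9 grasp 3.3 tool yaw 0.502 theta(drive) 0.504 theta(back) 0.633 r 0.1440 z 0.0416
t 38.15 F_tan 0.3 |F|xy 0.5 grasp 0.0 tool yaw 0.500 theta(drive) 0.377 theta(back) 0.505 r 0.1452 z 0.0415
t 38.82 F_tan -0.7 |F|xy 0.7 grasp 0.0 tool yaw -0.105 theta(drive) -0.233 theta(back) -0.105 r 0.1449 z 0.0411
t 39.40 F_tan -2.0 |F|xy 2.1 grasp 1.2 tool yaw -0.377 theta(drive) -0.501 theta(back) -0.372 r 0.1447 z 0.0409
```

```bash
python3 -c "
from h import *
snap('side','s19')"; python3 jaw.py s17 s19 s14 s18; python3 -m handwheel '[[0.57,0.0005,0.0058,0,-0.04],[0.57,0.0008,0.0087,0,-0.06]]'>/dev/null; python3 st.py
```

```text
s17 front [86.74  1.11] rear [68.16  1.83]
s19 front [87.   0.4] rear [66.69  1.17]
s14 front [84.11  0.41] rear [64.06  0.87]
s18 front [86.93  0.18] rear [68.58  0.48]
t 39.62 F_tan -2.6 |F|xy 2.6 grasp 1.2 tool yaw -0.438 theta(drive) -0.562 theta(back) -0.436 r 0.1446 z 0.0410
```

```bash
python3 -m handwheel '[[0.57,0.0005,0.0058,0,-0.04],[0.57,0.0012,0.0116,0,-0.08]]'>/dev/null; python3 st.py; python3 -m handwheel '[[0.57,0,-0.008,0,0],[0.57,0,-0.014,0,0],[0.57,0,-0.018,0,0]]'>/dev/null;python3 st.py; for k in 1; do python3 -m handwheel '[[0.57,0.0002,-0.0029,0,0.02],[0.57,0.0005,-0.0058,0,0.04],[0.57,0.0008,-0.0087,0,0.06]]'>/dev/null; python3 st.py;python3 -m handwheel '[[0.57,0.0002,-0.0029,0,0.02],[0.57,0.0005,-0.0058,0,0.04],[0.57,0.0008,-0.0087,0,0.06]]'>/dev/null; python3 st.py;python3 -m handwheel '[[0.57,0.0002,-0.0029,0,0.02],[0.57,0.0005,-0.0058,0,0.04],[0.57,0.0008,-0.0087,0,0.06]]'>/dev/null; python3 st.py; done
```

```text
t 39.78 F_tan -4.6 |F|xy 4.6 grasp 2.4 tool yaw -0.518 theta(drive) -0.642 theta(back) -0.515 r 0.1445 z 0.0410
t 40.03 F_tan 0.8 |F|xy 0.9 grasp 0.6 tool yaw -0.516 theta(drive) -0.514 theta(back) -0.385 r 0.1436 z 0.0415
t 40.28 F_tan 2.9 |F|xy 3.0 grasp 1.2 tool yaw -0.456 theta(drive) -0.459 theta(back) -0.332 r 0.1437 z 0.0416
t 40.53 F_tan 3.4 |F|xy 3.4 grasp 1.4 tool yaw -0.397 theta(drive) -0.400 theta(back) -0.271 r 0.1437 z 0.0416
t 40.78 F_tan 6.1 |F|xy 6.1 grasp 3.1 tool yaw -0.337 theta(drive) -0.340 theta(back) -0.213 r 0.1436 z 0.0415
```

```bash
for k in 1; do python3 -m handwheel '[[0.57,0.0002,-0.0029,0,0.02],[0.57,0.0005,-0.0058,0,0.04],[0.57,0.0008,-0.0087,0,0.06],[0.57,0.0012,-0.0116,0,0.08],[0.57,0.0016,-0.0144,0,0.10]]'>/dev/null; python3 st.py;python3 -m handwheel '[[0.57,0.0002,-0.0029,0,0.02],[0.57,0.0005,-0.0058,0,0.04],[0.57,0.0008,-0.0087,0,0.06],[0.57,0.0012,-0.0116,0,0.08],[0.57,0.0016,-0.0144,0,0.10]]'>/dev/null; python3 st.py;python3 -m handwheel '[[0.57,0.0002,-0.0029,0,0.02],[0.57,0.0005,-0.0058,0,0.04],[0.57,0.0008,-0.0087,0,0.06],[0.57,0.0012,-0.0116,0,0.08],[0.57,0.0016,-0.0144,0,0.10]]'>/dev/null; python3 st.py;python3 -m handwheel '[[0.57,0.0002,-0.0029,0,0.02],[0.57,0.0005,-0.0058,0,0.04]]'>/dev/null; python3 st.py; done
```

```text
t 41.20 F_tan 5.9 |F|xy 5.9 grasp 3.2 tool yaw -0.237 theta(drive) -0.240 theta(back) -0.114 r 0.1436 z 0.0416
t 41.62 F_tan 6.1 |F|xy 6.1 grasp 3.2 tool yaw -0.137 theta(drive) -0.140 theta(back) -0.012 r 0.1436 z 0.0415
t 42.03 F_tan 5.7 |F|xy 5.9 grasp 3.2 tool yaw -0.037 theta(drive) -0.039 theta(back) 0.089 r 0.1436 z 0.0415
t 42.20 F_tan 6.0 |F|xy 6.2 grasp 3.2 tool yaw 0.003 theta(drive) 0.002 theta(back) 0.129 r 0.1436 z 0.0415
```

Now single-row steps towards the pinch.

```bash
python3 -m handwheel '[[0.57,0.0002,-0.0029,0,0.02]]'>/dev/null; python3 st.py;python3 -m handwheel '[[0.57,0.0002,-0.0029,0,0.02]]'>/dev/null; python3 st.py;python3 -m handwheel '[[0.57,0.0002,-0.0029,0,0.02]]'>/dev/null; python3 st.py;python3 -m handwheel '[[0.57,0.0002,-0.0029,0,0.02]]'>/dev/null; python3 st.py;python3 -c "
from h import *
snap('side','s20')"; python3 jaw.py s20
```

```text
t 42.28 F_tan 6.6 |F|xy 7.0 grasp 3.2 tool yaw 0.023 theta(drive) 0.022 theta(back) 0.149 r 0.1436 z 0.0415
t 42.37 F_tan 6.7 |F|xy 6.8 grasp 3.2 tool yaw 0.043 theta(drive) 0.042 theta(back) 0.169 r 0.1437 z 0.0415
t 42.45 F_tan 6.2 |F|xy 6.8 grasp 3.2 tool yaw 0.063 theta(drive) 0.063 theta(back) 0.189 r 0.1437 z 0.0415
t 42.53 F_tan 6.2 |F|xy 6.8 grasp 3.3 tool yaw 0.083 theta(drive) 0.081 theta(back) 0.210 r 0.1437 z 0.0416
s20 front [88.93  0.25] rear [70.02  0.25]
```

```bash
python3 -m handwheel '[[0.57,0.0002,-0.0029,0,0.02]]'>/dev/null; python3 st.py;python3 -m handwheel '[[0.57,0.0002,-0.0029,0,0.02]]'>/dev/null; python3 st.py;python3 -m handwheel '[[0.57,0.0002,-0.0029,0,0.02]]'>/dev/null; python3 st.py
```

```text
t 42.67 F_tan 7.7 |F|xy 8.0 grasp 3.6 tool yaw 0.102 theta(drive) 0.101 theta(back) 0.229 r 0.1437 z 0.0415
t 42.75 F_tan 8.6 |F|xy 9.3 grasp 4.1 tool yaw 0.123 theta(drive) 0.121 theta(back) 0.249 r 0.1437 z 0.0416
t 42.83 F_tan 8.8 |F|xy 9.4 grasp 4.6 tool yaw 0.143 theta(drive) 0.140 theta(back) 0.270 r 0.1437 z 0.0416
```

```bash
python3 -m handwheel '[[0.57,0.0001,-0.0022,0,0.015]]'>/dev/null; python3 st.py;python3 -m handwheel '[[0.57,0.0001,-0.0022,0,0.015]]'>/dev/null; python3 st.py
```

```text
t 42.92 F_tan 9.4 |F|xy 9.8 grasp 4.9 tool yaw 0.158 theta(drive) 0.155 theta(back) 0.285 r 0.1437 z 0.0416
t 43.00 F_tan 9.6 |F|xy 10.9 grasp 5.2 tool yaw 0.173 theta(drive) 0.171 theta(back) 0.298 r 0.1438 z 0.0416
```

```bash
python3 -m handwheel '[[0.57,0.0001,-0.0022,0,0.015]]'>/dev/null; python3 st.py;python3 -m handwheel '[[0.57,0.0001,-0.0015,0,0.01]]'>/dev/null; python3 st.py;python3 -m handwheel '[[0.57,0.0001,-0.0015,0,0.01]]'>/dev/null; python3 st.py
```

```text
t 43.08 F_tan 11.3 |F|xy 12.2 grasp 5.5 tool yaw 0.188 theta(drive) 0.185 theta(back) 0.313 r 0.1438 z 0.0416
t 43.17 F_tan 11.6 |F|xy 12.3 grasp 5.7 tool yaw 0.198 theta(drive) 0.194 theta(back) 0.324 r 0.1437 z 0.0415
t 43.25 F_tan 12.2 |F|xy 13.3 grasp 5.9 tool yaw 0.208 theta(drive) 0.205 theta(back) 0.333 r 0.1438 z 0.0416
```

```bash
python3 -m handwheel '[[0.57,0.0001,-0.0015,0,0.01]]'>/dev/null; python3 st.py;python3 -m handwheel '[[0.57,0.0001,-0.0015,0,0.01]]'>/dev/null; python3 st.py
```

```text
t 43.33 F_tan 12.2 |F|xy 12.8 grasp 6.1 tool yaw 0.218 theta(drive) 0.216 theta(back) 0.342 r 0.1437 z 0.0416
t 43.42 F_tan 13.2 |F|xy 14.0 grasp 6.3 tool yaw 0.228 theta(drive) 0.225 theta(back) 0.353 r 0.1438 z 0.0416
```

```bash
python3 -m handwheel '[[0.57,0,-0.0009,0,0.006]]'>/dev/null; python3 st.py; python3 -c "
from h import *
snap('side','s21')";python3 -m handwheel '[[0.57,0,0.001,0,0],[0.57,0,0.003,0,0],[0.57,0,0.006,0,0],[0.57,0,0.009,0,0]]'>/dev/null; python3 st.py; python3 -m handwheel '[[0.57,0,0,-0.02,0],[0.57,0,0,-0.05,0],[0.57,0,0,-0.09,0],[0.57,0,0,-0.12,0],[0.57,0,0,-0.12,0],[0.57,0,0,-0.12,0]]'|grep -E "time|pos|force"; python3 - <<'E'
from h import *
im=snap('side','s22')[:,:,::-1]
h=cv2.cvtColor(im,cv2.COLOR_BGR2HSV);H,S,V=h[...,0],h[...,1],h[...,2]
m=(H>100)&(H<125)&(S>120)&(V>60);m[:140]=0;m[200:]=0;m[:,:230]=0;m[:,330:]=0
v,u=np.nonzero(m);c=onz("side",np.c_[u,v],.053).mean(0)-[.5121,-.01234,0];print("theta now",np.radians(-76.64)-np.arctan2(c[1],c[0]),len(u),np.hypot(*c[:2]))
E
python3 jaw.py s21 s22
```

```text
t 43.50 F_tan 12.8 |F|xy 13.8 grasp 6.4 tool yaw 0.234 theta(drive) 0.232 theta(back) 0.359 r 0.1438 z 0.0416
t 43.88 F_tan 2.4 |F|xy 3.4 grasp 1.6 tool yaw 0.233 theta(drive) 0.174 theta(back) 0.301 r 0.1442 z 0.0417
time: 44.38
position: [0.5114, -0.1569, 0.1628]
contact_force: [0.9, 1.8, -0.9]
grasp_force: 0.0
theta now 0.08024132601309031 111 0.1481494211801713
s21 front [89.06  0.16] rear [70.13  0.26]
s22 front [89.37  3.95] rear [70.22  2.01]
```

```bash
python3 -m handwheel '[[0.4,0.08,0.05,-0.03,0],[0.4,0.08,0.05,-0.03,0],[0.4,0.08,0.05,-0.03,0],[0.4,0.08,0.05,-0.03,0],[0.4,0.08,0.05,-0.03,0]]'|grep time; python3 - <<'E'
from h import *
snap('side','s23')
O=np.array([.5121,-.01234]);vy=np.array([-.2311,.9729]);vx=np.array([.9729,.2311]);ys=np.arange(.06,.1,.002)
for f in("s20","s21","s22","s23"):
    im=cv2.cvtColor(cv2.imread(f"pics/{f}.png"),cv2.COLOR_BGR2GRAY)
    for x in(-.015,.015):
        q=proj("side",np.array([[*(O+x*vx+y*vy),.059] for y in ys])).astype(np.float32)
        print(f,x,cv2.remap(im,q[:,0].copy(),q[:,1].copy(),cv2.INTER_LINEAR).ravel())
E
python3 jaw.py s23
```

```text
time: 44.85
s20 -0.015 [ 40  49  60  71  96 134 171 202 207 209 210 210 208 191 161 114  92  74
  54  41  36]
s20 0.015 [ 43  43  46  50  78 114 159 193 212 219 221 221 215 200 158 110  85  65
  52  42  34]
s21 -0.015 [ 40  49  59  71  92 124 161 193 203 209 210 211 209 194 165 118  94  73
  54  40  35]
s21 0.015 [ 43  44  45  48  71 102 148 184 208 217 220 220 214 200 162 116  86  64
  51  41  34]
s22 -0.015 [ 39  51  69  91 103 111 102  97  92  90  89  89  88  87  83  75  60  45
  39  35  34]
s22 0.015 [ 43  42  43  47  69  98 144 181 204 213 216 215 209 193 155 109  81  62
  51  41  33]
s23 -0.015 [39 48 56 63 68 73 80 88 89 89 90 90 89 88 83 75 60 46 39 35 33]
s23 0.015 [37 37 38 38 43 51 66 78 88 91 92 90 90 92 88 81 63 48 38 35 33]
s23 front [90.41  0.17] rear [70.46  2.38]
```

```bash
python3 -c "
from bench import *
print(finish_job())"
```

```text
the job is handed in; nothing more can be done
None
```

I flipped the red lever to the tightening side, ratcheted the coil tight to a measured pull of about 13 N at the blue grip, let go and handed the job in at about 45 s; the jaw appeared to stay put after release (camera check good to roughly 0.5 mm), but the handle sprang back about 0.15 rad, I did not re-pull to confirm the grip, and the hand-in returned no verdict.

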